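Reassemble the washed fuel filter unit on its vacuum stand

TASK

The washed fuel filter unit lies in pieces on the blue drying mat; put it back together on its vacuum stand. Working upwards, first lay the thick screen disc in the seat on top of the stand, then the white sealing ring flat on the disc, then stand the funnel (flange down, as it stands now) on the ring, and last put the lid on the funnel, its knob up and its plug in the funnel's mouth. Centre every piece on the one below, set each down rather than letting it drop, and leave the other things on the bench where they are.

Things in the scene. Friction and masses are not known exactly. Their poses are not given: they have to be found in the camera images.
- seat (a point): target: centre of the seat floor, 80 mm up; z up. Seat: shallow round recess 4 mm deep (rim at 84 mm), 53 mm wide at its floor flaring to 60 mm, in the round head (72 mm wide) on top of the vacuum stand, a fixed steel pot 116 mm wide, 55 mm high, with a side nozzle out to 92 mm. It is left or right of the mat; the waste bottle is on the other side
- disc_c (a point): screen disc: solid round steel disc 50 mm across, 10 mm thick, its upper face dark and pierced with small holes, 80 g, lying flat on the mat (mat top 2 mm above the bench), screen up. Point: its centre, 5 mm above its underside; z up. In the seat its upper 6 mm stand above the rim
- gasket_c (a point): sealing ring: flat white plastic ring, 50 mm outside, 38 mm inside, 6 mm thick, 11 g, lying on the mat. Point: its centre (on the axis, 3 mm above its underside). z up. It has no register: it rests on the flat top of the disc, which has the same outside diameter
- funnel_c (a point): funnel: upright steel tube, open at both ends, 52 mm outside and 46 mm inside, 90 mm high overall, with a flat foot flange 62 mm across and 6 mm thick at the bottom (bore 38 mm), 250 g, standing on the flange on the mat. Point: on the axis, 45 mm above its underside. z up. The flange rests flat on the ring, with no register
- cover_c (a point): lid: round steel plate 60 mm across with a black knob, 32 mm high overall, 120 g, standing on its plug on the mat. From its underside: tapered plug, 34 mm wide at the foot, 39 mm at 6 mm; plate 6 to 10 mm; neck 14 mm wide to 14 mm; knob 22 mm wide from 17 to 30 mm. Point: on the axis, 16 mm above its underside; z up. On the funnel the plate rests on the rim, the plug inside
- vial: bystander: small amber vial with a black cap, 28 mm across, 58 mm high, on the mat among the parts. Origin: centre of its underside
- dish: bystander: flat clear round dish with a white filter paper on it, 65 mm across, 14 mm high, on the mat's edge nearest the robot. Origin: centre of its underside
- cap: bystander: black screw cap, 38 mm across, 16 mm high, on the mat among the parts. Origin: centre of its underside
- waste: bystander, fixed: square white plastic waste bottle with a red cap in a wire cradle 104 mm square, 112 mm high overall, beside the mat, across from the stand. Origin: centre of its underside
- forceps: bystander: flat steel forceps 115 mm long, 4 mm high, lying on the mat near the robot. Origin: centre of its underside, x along it

How it is judged (in metres and radians):
On the way, in this order (a step that is already met when the one before it is completed fails the run):
1. the screen disc lies flat in the seat of the stand (horizontal distance between disc_c and seat below 0.004 m and z of disc_c in the frame of seat between 0.003 and 0.007 m and angle between disc_c's own z axis and vertical below 0.06 rad), for 0.2 s.
2. the white ring lies flat on the disc (horizontal distance between gasket_c and seat below 0.008 m and z of gasket_c in the frame of seat between 0.0105 and 0.0155 m and angle between gasket_c's own z axis and vertical below 0.08 rad), for 0.2 s.
3. the funnel stands on the ring (horizontal distance between funnel_c and seat below 0.008 m and z of funnel_c in the frame of seat between 0.058 and 0.064 m and angle between funnel_c's own z axis and vertical below 0.06 rad), for 0.2 s.
4. the lid sits on the funnel (horizontal distance between cover_c and funnel_c below 0.006 m and z of cover_c in the frame of seat between 0.113 and 0.119 m and angle between cover_c's own z axis and vertical below 0.06 rad), for 0.2 s.
At the end, for the whole second after the job is handed in: Disc flat in the seat (4 mm off centre at most, 2 mm in height), ring flat on it and funnel upright on the ring (8 mm off the seat's axis, 3 mm in height), lid level on the funnel (6 mm off its axis, 3 mm in height); tilts under 3 degrees, all at rest (all of step 1 and all of step 2 and all of step 3 and all of step 4 and linear speed of each of disc, gasket, funnel, cover below 0.02 m/s); the robot touches nothing.
It fails at once if the vial, dish, cap or forceps is moved more than 30 mm or knocked over (distance of any of vial, dish, cap, forceps from where it was at the start of the episode above 0.03 m or angle between any of vial, dish, cap, forceps's own z axis and vertical above 0.5 rad).
It fails at once if a part of the filter unit is let fall (more than about 2 cm) ((linear speed of disc above 0.65 m/s and contact force between the fingers and disc below 0.05 N) or (linear speed of gasket above 0.65 m/s and contact force between the fingers and gasket below 0.05 N) or (linear speed of funnel above 0.65 m/s and contact force between the fingers and funnel below 0.05 N) or (linear speed of cover above 0.65 m/s and contact force between the fingers and cover below 0.05 N)).
It also fails if it takes over 112 s, if anything falls off the work surface, if the arm or the gripper's body presses on something with over 40 N, if the wrist force passes 120 N, or if a joint passes its speed limit or range.

ROBOT

A 7-joint arm with a two-finger parallel gripper is mounted at the origin on the work surface. World frame = base frame: x ahead of the robot, y to its left, z up, the work surface at z = 0. Lengths are in mm, angles in rad, forces in N, time in s.
With the tool pointing down it reaches from about 400 to 875 mm from the base axis. Payload 4.4 kg.
Tool frame: the origin (TCP) lies midway between the tips of the shut fingers; the grasp point (between the pads) lies 19 mm behind it; z points along the fingers, y is the line along which they close (so a half turn about z gives the same grasp; the last joint's range is limited). The gripper opens to 85 mm and grips with 20 to 120 N. Pads are 22 mm wide; open, the fingers measure 114 mm over their backs; the gripper's body (76 mm by 85 mm) begins 54 mm behind the grasp point. The pads swing forward as they close: fully open they stand 13 mm farther back than shut.
Start: joints at [-1.231, 0.628, 0.038, 1.517, -0.027, 0.996, -0.02], TCP at [256.568, 597.236, 231.313] pointing down, gripper open.
Joint ranges: [-3.06, 3.06], [-0.37, 2.12], [-1.25, 1.32], [0.18, 2.47], [-1.1, 4.24], [0.23, 1.98], [-2.94, 2.94]. Speed limits (rad/s): [2.57, 2.57, 3.14, 3.14, 3.14, 3.14, 3.14].

INTERFACE

Orientations are given as [roll, pitch, yaw] about the fixed x, y, z axes, in that order (R = Rz(yaw) Ry(pitch) Rx(roll)).
In Python, from cell import read_state, get_image, finish_job gives the robot as it stands.
- The arm moves only by the tool send_rows, never from a script. Its argument "series" is a list of rows, each an object of numbers: "ax", "ay", "az": the turn, a rotation vector about the tool's x, y, z in rad; "dx", "dy", "dz": the shift along the tool's x, y, z in cm; "hand": the closure, from 0 (fully open) to 1 (shut). In form: [{"ax": .., "ay": .., "az": .., "dx": .., "dy": .., "dz": .., "hand": ..}, ...]. A call has 1 to 10 rows; each row is the pose to reach, as a shift and turn from the pose commanded when the call began, along the tool's axes at that moment; what a row does not reach only later rows make up. A row lasts 1/10 s, in which the tool goes at most 50 mm and 8.59 degrees, less where a joint would pass 70% of its speed; a pose out of reach is approached as far as the arm can. A call with a gripper value outside its range is refused whole. The fingers move at their own pace and stop on an object; the grip force is fixed at half the most. Time passes only in rows, so rows that repeat a pose let the fingers close. It gives the time, the measured TCP pose, the force, the opening and the grip force at its end, in the units of the state.
- read_state(): the state, without advancing time (a new reading comes with each control period).
- get_image(name): name is "scene" or "top" or "wrist"; returns a dict with "pixels" (480x640x3 uint8, red, green, blue), "mtx" (3x3 intrinsics, pixels), "R" (3x3) and "t" (3): a world point X has camera coordinates R X + t. Camera axes: x right, y down, z forward; pixel columns grow to the right and rows downward; lengths in mm; the calibration is good to about 2 mm. A picture is of the moment at which its call begins. There is no depth.
- finish_job(): hands the job in; it is judged then, once.
The state is a dict: "clock": time; "qpos": joint angles; "qd": joint speeds; "tau": joint torques, N m; "eef_pos": TCP position; "tool_rot": TCP orientation; "force": force on the tool from outside, world axes, zero at the start; "torque": the same for the moment, N m; "width": finger opening in mm; "gripper_force": force on a finger pad.
Only numpy, scipy, OpenCV 4.12 (cv2) and the standard library are available. Lean on these libraries where they do the work, as an engineer would, in place of code of your own. Each camera call takes 0.05 s, during which the arm holds its last target. There are 200 camera calls.

## Working session

There is one attempt and no reset: what is moved stays moved. The work goes in short steps, Python scripts to look and compute and a tool call to move; the robot and the scene stay as the last step left them, time stands still between calls to the robot, and variables do not carry over. Pictures are saved under pics/ and viewed, at most 17 in all, crops included, and the job is handed in when it is done.

Besides the shell and the picture viewer there is one more tool, called after "Request:" as a command line: name --argument value ..., lists and objects as JSON in quotes. send_rows: Moves the arm, as the interface text tells. Its arguments: {"type":"object","properties":{"series":{"type":"array","items":{"type":"object","properties":{"ax":{"type":"number"},"ay":{"type":"number"},"az":{"type":"number"},"dx":{"type":"number"},"dy":{"type":"number"},"dz":{"type":"number"},"hand":{"type":"number"}}}}},"required":["series"]}

```bash
mkdir -p pics; ls
python3 - <<'E'
from cell import *
import cv2,pickle
s=read_state();print({k:s[k] for k in ('clock','eef_pos','tool_rot','width','force','qpos')})
for n in('top','scene'):
    d=get_image(n);pickle.dump(d,open(f'pics/{n}0.pkl','wb'));cv2.imwrite(f'pics/{n}0.png',d['pixels'][:,:,::-1]);print(n,d['mtx'],d['R'],d['t'])
E
```

```text
pics
{'clock': 0.0, 'eef_pos': array([256.31092263, 596.63986955, 230.37550183]), 'tool_rot': array([-3.13965010e+00,  3.55947039e-05,  2.73579977e+00]), 'width': 85.06840662431179, 'force': array([ 0.78381505, -0.34187799, -0.14566801]), 'qpos': array([-1.23078817,  0.62936543,  0.03841424,  1.51836986, -0.02697022,
        0.99631756, -0.02002334])}
top [[596.60645401   0.         319.67838583]
 [  0.         596.60645401 237.1193414 ]
 [  0.           0.           1.        ]] [[-0.02239699 -0.99967934  0.01181493]
 [-0.99570591  0.02124307 -0.09010254]
 [ 0.08982267 -0.01378222 -0.99586241]] [   4.42300208  517.79386383 1220.76071498]
scene [[596.62585174   0.         323.27116372]
 [  0.         596.62585174 230.18405093]
 [  0.           0.           1.        ]] [[ 0.69679038  0.7172173  -0.00908395]
 [ 0.52967651 -0.52304807 -0.66773012]
 [-0.48365893  0.46045637 -0.74434802]] [-326.43999078 -208.88584353 1315.14211498]
```

View pics/top0.png

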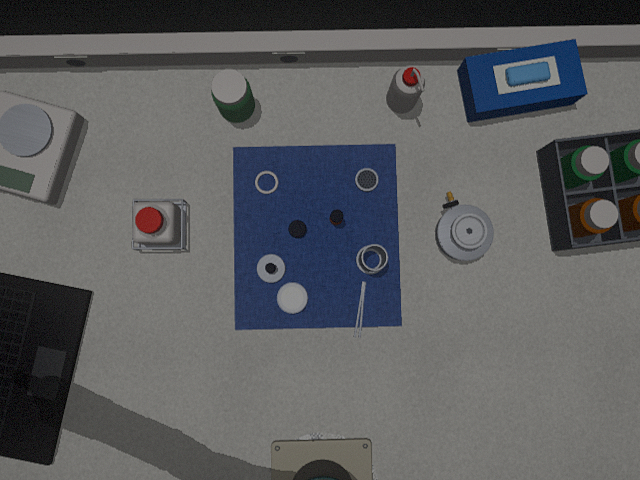

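View pics/scene0.png

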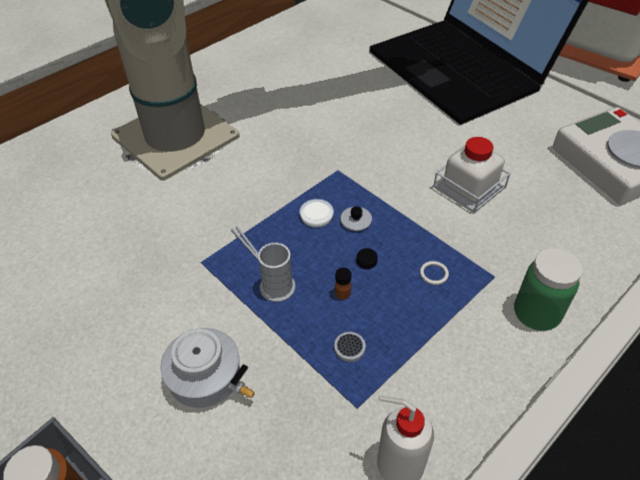

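The top view shows the disc at (367,180), ring (266,182), funnel (372,260), lid (270,268) and stand head (469,230). The dish is at (292,298), the vial at (336,217), the cap at (297,229) and the forceps at about (361,310). The scene view agrees.

```bash
cat > h.py <<'E'
import numpy as np,cv2,pickle
from cell import *
def grab(n,name):
    d=get_image(n);pickle.dump(d,open(f'pics/{name}.pkl','wb'));cv2.imwrite(f'pics/{name}.png',d['pixels'][:,:,::-1]);return d
def load(name): return pickle.load(open(f'pics/{name}.pkl','rb'))
def ray(d,uv,z):
    c=-d['R'].T@d['t'];r=d['R'].T@np.linalg.inv(d['mtx'])@np.array([uv[0],uv[1],1.]);return c+r*(z-c[2])/r[2]
def proj(d,X):
    p=d['mtx']@(d['R']@np.array(X,float)+d['t']);return p[:2]/p[2]
def blobs(d,amin=60):
    p=d['pixels'].astype(int);m=((p[:,:,2]-p[:,:,0])<25).astype(np.uint8)
    n,l,s,c=cv2.connectedComponentsWithStats(m)
    return m,[(i,s[i],c[i]) for i in range(1,n) if s[i][4]>amin]
E
python3 - <<'E'
from h import *
np.set_printoptions(precision=1,suppress=True)
for n in('top0','scene0'):
    d=load(n);m,b=blobs(d);print(n,'cam',-d['R'].T@d['t'])
    cs,_=cv2.findContours(m,cv2.RETR_EXTERNAL,cv2.CHAIN_APPROX_NONE)
    for c in cs:
        if 40<len(c)<260:
            (u,v),ax,an=cv2.fitEllipse(c);print((round(u,1),round(v,1)),np.array(ax),[ray(d,(u,v),z)[:2] for z in(8,12,50,92)])
d=load('top0');g=cv2.cvtColor(d['pixels'],cv2.COLOR_RGB2GRAY)
r=g[190:275,425:510];r=cv2.resize(r,None,fx=4,fy=4,interpolation=cv2.INTER_CUBIC)
print((h:=cv2.HoughCircles(r,cv2.HOUGH_GRADIENT,1.5,20,param1=80,param2=40,minRadius=30,maxRadius=110)))
for c in h[0][:6]:
    uv=(425+(c[0]+.5)/4-.5,190+(c[1]+.5)/4-.5);print(uv,c[2]/4,ray(d,uv,84)[:2])
E
```

```text
top0 cam [ 406.    10.2 1262.3]
scene0 cam [ 974.2 -480.7  836.5]
(501.8, 14.7) [38.2 61.6] [array([210.2, 934.2]), array([213.9, 927.4]), array([248.9, 862.5]), array([287.7, 790.8])]
[[[158.2 168.8 109.1]
  [179.2 167.2  56.2]
  [134.2 174.8  95.9]
  [149.2 195.8 102.3]
  [201.8 171.8  78.6]
  [192.8 149.2  78. ]
  [170.2 188.2  57.3]
  [122.2 192.8  82.6]
  [164.2 147.8  49.7]
  [143.2 155.2  41.4]
  [113.2 215.2  44.5]
  [191.2 191.2  40.8]]]
(np.float32(464.1875), np.float32(231.8125)) 27.2625 [ 516.8 -293.9]
(np.float32(469.4375), np.float32(231.4375)) 14.0625 [ 517.3 -304.4]
(np.float32(458.1875), np.float32(233.3125)) 23.962502 [ 514.  -281.8]
(np.float32(461.9375), np.float32(238.5625)) 25.575 [ 503.4 -288.8]
(np.float32(475.0625), np.float32(232.5625)) 19.650002 [ 514.8 -315.5]
(np.float32(472.8125), np.float32(226.9375)) 19.5 [ 526.2 -311.6]
```

Run:
```python
from h import *
np.set_printoptions(precision=1,suppress=True)
d=load('top0');m,b=blobs(d)
for i,s,c in b:
    if s[4]<3000: print(s,c,[ray(d,c,z)[:2] for z in(8,12,60)])
s=(469.5,230.5);print('seat',ray(d,s,84))
d=load('scene0');m,b=blobs(d)
for i,s,c in b:
    if s[4]<3000: print(s,c,[ray(d,c,z)[:2] for z in(8,12,60)])
```

```text
[ 493   56   67   39 1012] [524.8  75.8] [array([ 861.6, -460.6]), array([ 860.2, -459.1]), array([ 842.8, -441.1])]
[355 168  24  24 449] [366.3 179.4] [array([ 640.4, -109.3]), array([ 639.7, -109. ]), array([ 630.7, -104.4])]
[255 170  24  24 215] [266.1 181.8] [array([639.7, 104.2]), array([638.9, 103.9]), array([630. , 100.3])]
[329 209  15  17 175] [336.1 217.3] [array([560.5, -42.9]), array([560. , -42.7]), array([554.1, -40.7])]
[289 220  18  18 248] [297.2 228.7] [array([538.,  40.]), array([537.6,  39.9]), array([532.6,  38.8])]
[356 244  33  31 563] [371.8 258.5] [array([ 471.5, -115.9]), array([ 471.3, -115.5]), array([ 468.8, -110.7])]
[257 254  29  29 658] [270.8 268.1] [array([456.,  97.]), array([455.9,  96.7]), array([454. ,  93.4])]
[277 282  31  32 777] [292.1 297.6] [array([393.4,  53.5]), array([393.4,  53.3]), array([393.9,  51.7])]
seat [ 519.2 -304.6   84. ]
[ 468    0   63   40 1563] [500.1  14.1] [array([205.1, 933.6]), array([208.8, 926.8]), array([253.3, 844.8])]
[300 200  34  28 751] [316.1 213.1] [array([394.7,  52.7]), array([397.5,  50.1]), array([431. ,  19.2])]
[340 207  32  24 609] [355.6 218.7] [array([457.9,  95.9]), array([460.4,  93.1]), array([490.3,  59.7])]
[356 248  21  21 352] [366.3 258.4] [array([538.5,  39.3]), array([540.6,  36.8]), array([565.9,   6.7])]
[420 261  29  24 306] [433.9 272.6] [array([643.5, 100. ]), array([645.1,  97.2]), array([664.2,  63.6])]
[334 268  18  32 466] [342.5 283.7] [array([548.2, -30.9]), array([550.2, -33.1]), array([574.9, -59.2])]
[334 332  31  30 747] [349.2 346.6] [array([ 642.8, -111.9]), array([ 644.4, -113.6]), array([ 663.6, -135. ])]
```

Request:
send_rows --series '[{"az":0.15,"dz":-10},{"az":0.3,"dz":-15},{"az":0.45,"dz":-18},{"az":0.6,"dz":-18},{"az":0.75,"dz":-18},{"az":0.9,"dz":-18},{"az":1.05,"dz":-18},{"az":1.165,"dz":-18}]'

```text
invalid input at $.series[0]: expected keys ax, ay, az, dx, dy, dz, hand
```

Request:
send_rows --series '[{"ax":0,"ay":0,"az":0.12,"dx":-3,"dy":-2,"dz":-4,"hand":0},{"ax":0,"ay":0,"az":0.24,"dx":-6,"dy":-5,"dz":-6,"hand":0},{"ax":0,"ay":0,"az":0.36,"dx":-9,"dy":-8,"dz":-6,"hand":0},{"ax":0,"ay":0,"az":0.48,"dx":-12,"dy":-10,"dz":-6,"hand":0},{"ax":0,"ay":0,"az":0.6,"dx":-15,"dy":-12,"dz":-6,"hand":0},{"ax":0,"ay":0,"az":0.72,"dx":-18,"dy":-15,"dz":-6,"hand":0},{"ax":0,"ay":0,"az":0.84,"dx":-22,"dy":-17,"dz":-6,"hand":0},{"ax":0,"ay":0,"az":0.96,"dx":-25,"dy":-20,"dz":-6,"hand":0},{"ax":0,"ay":0,"az":1.08,"dx":-28,"dy":-22,"dz":-6,"hand":0},{"ax":0,"ay":0,"az":1.165,"dx":-31,"dy":-25,"dz":-6,"hand":0}]'

```text
clock: 1.1
eef_pos: [443.3, 244.6, 291.1]
tool_rot: [3.141, -0.0, 1.568]
force: [0.4, 0.9, -0.4]
width: 85.4
gripper_force: 0.0
```

Request:
send_rows --series '[{"ax":0,"ay":0,"az":0,"dx":-5,"dy":2,"dz":-3,"hand":0},{"ax":0,"ay":0,"az":0,"dx":-9,"dy":4,"dz":-6,"hand":0},{"ax":0,"ay":0,"az":0,"dx":-14,"dy":6,"dz":-9,"hand":0},{"ax":0,"ay":0,"az":0,"dx":-18,"dy":8,"dz":-10,"hand":0},{"ax":0,"ay":0,"az":0,"dx":-22,"dy":9.5,"dz":-10,"hand":0},{"ax":0,"ay":0,"az":0,"dx":-24.5,"dy":9.5,"dz":-10,"hand":0},{"ax":0,"ay":0,"az":0,"dx":-24.5,"dy":9.5,"dz":-10,"hand":0}]'

```text
clock: 1.8
eef_pos: [537.8, -7.3, 391.8]
tool_rot: [3.141, 0.004, 1.56]
force: [-0.6, 0.1, -0.5]
width: 85.2
gripper_force: 0.0
```

Run:
```python
from h import *
np.set_printoptions(precision=3,suppress=True)
d=grab('wrist','w1');s=read_state();print(s['eef_pos'],s['qpos'],s['qd'].max());print(d['mtx'],d['R'],-d['R'].T@d['t'])
```

```text
[537.543  -3.295 391.246] [-0.398  0.349  0.505  1.595 -0.174  1.243  0.132] 0.010716511575056507
[[389.046   0.    316.61 ]
 [  0.    389.046 238.972]
 [  0.      0.      1.   ]] [[ 1.    -0.01  -0.   ]
 [-0.009 -0.943  0.333]
 [-0.004 -0.332 -0.943]] [538.256  79.595 534.269]
```

View pics/w1.png

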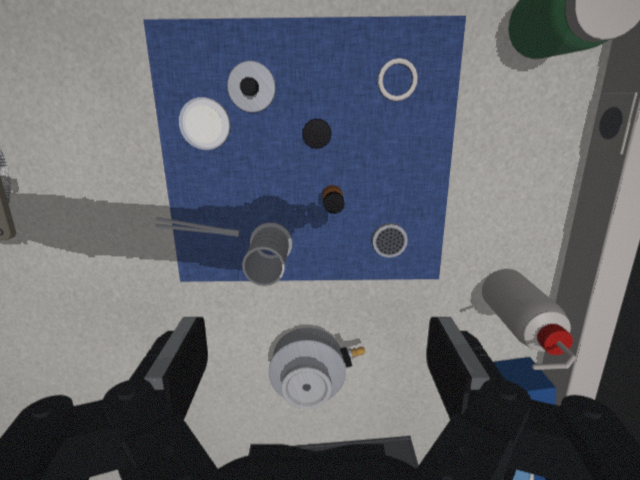

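The wrist view shows the disc at (390,240), ring (398,80), lid (251,86), funnel mouth (264,265) and seat (306,386).

```bash
cat >> h.py <<'E'
def ellipses(d,c,hw,lo=40,hi=120,amin=10,sc=4):
    """edge-contour ellipses in a window centred on pixel c, in full-image pixels"""
    x0,y0=int(c[0]-hw),int(c[1]-hw);g=cv2.cvtColor(d['pixels'],cv2.COLOR_RGB2GRAY)[y0:y0+2*hw,x0:x0+2*hw]
    g=cv2.GaussianBlur(cv2.resize(g,None,fx=sc,fy=sc,interpolation=cv2.INTER_CUBIC),(0,0),2.5)
    e=cv2.Canny(g,lo,hi);cs,_=cv2.findContours(e,cv2.RETR_LIST,cv2.CHAIN_APPROX_NONE);out=[]
    for k in cs:
        if len(k)<60: continue
        (u,v),ax,an=cv2.fitEllipse(k)
        if min(ax)/sc<amin or max(ax)/sc>2*hw or min(ax)/max(ax)<.7: continue
        out.append(((u+.5)/sc-.5+x0,(v+.5)/sc-.5+y0,min(ax)/sc,max(ax)/sc,an,len(k)/(np.pi*sum(ax)/2)))
    return out
E
python3 - <<'E'
from h import *
np.set_printoptions(precision=1,suppress=True)
d=load('w1');m,b=blobs(d)
for i,s,c in b:
    if 200<s[4]<6000:
        cs,_=cv2.findContours((cv2.connectedComponents(m)[1]==i).astype(np.uint8),cv2.RETR_EXTERNAL,cv2.CHAIN_APPROX_NONE)
        e=cv2.fitEllipse(cs[0]);print(c,e[0],np.array(e[1]),[ray(d,e[0],z)[:2] for z in(8,12)])
for n,c,hw,z in(('funnel',(264,265),30,92),('seat',(306,386),36,84),('lid',(251,86),32,12),('disc',(390,240),25,12),('ring',(398,80),28,8)):
    for e in ellipses(d,c,hw,20,60):
        f=389/abs((d['R']@ray(d,e[:2],z)+d['t'])[2]);print(n,np.array(e),'diam',e[3]/f,ray(d,e[:2],z)[:2])
E
```

```text
[397.5  78.9] (397.26593017578125, 79.12529754638672) [38.7 43. ] [array([639.4, 105.4]), array([638.6, 105.2])]
[251.   86.4] (251.0017852783203, 86.37046813964844) [46.8 51.4] [array([455.6,  98.8]), array([456.2,  98.6])]
[204.2 123.1] (204.18289184570312, 123.12396240234375) [48.6 53.6] [array([391.9,  55. ]), array([393. ,  55.1])]
[316.5 133.3] (316.4781188964844, 133.2723388671875) [27.8 28.8] [array([537.5,  40.8]), array([537.5,  41. ])]
[332.5 198.8] (332.497802734375, 198.78744506835938) [21.1 29. ] [array([558.8, -47.2]), array([558.6, -46.2])]
[389.1 239.8] (389.0849304199219, 239.8319549560547) [33.5 34.6] [array([ 640.2, -108.3]), array([ 639.4, -106.9])]
lid [251.4  98.5  25.6  35.5  92.7   0.4] diam 44.84234929353577 [455.8  84.4]
lid [248.9  86.4  18.4  20.2 145.2   1.5] diam 25.283837053697297 [453.6  98.6]
lid [248.   85.1  50.9  55.6 141.6   0.4] diam 69.5024980408926 [452.6 100.1]
lid [247.5  84.9  40.8  47.2 179.3   0.5] diam 58.91259948823289 [452.  100.4]
disc [398.1 263.5  16.3  19.6  72.2   0.3] diam 28.532864933709995 [ 654.5 -143.6]
disc [389.2 240.9  25.6  27.7  60.9   0.8] diam 39.56156064334852 [ 639.6 -108.5]
disc [390.6 241.   33.5  36.5  83.5   0.6] diam 52.07744901823177 [ 641.7 -108.6]
disc [390.3 240.2  32.   33.7  65.2   0.8] diam 48.00449845839939 [ 641.3 -107.5]
ring [398.3  77.7  39.2  45.5  26.4   0.6] diam 56.98264569681493 [640.6 107. ]
ring [397.7  78.9  30.1  33.6  26.3   0.8] diam 42.0719248171354 [639.9 105.6]
ring [398.1  79.   29.1  32.6  16.2   0.6] diam 40.79803975978692 [640.4 105.5]
ring [405.7  78.   44.   54.   91.4   0.2] diam 67.63336937411674 [649.9 106.6]
ring [399.2  78.7  35.1  40.9  12.    0.5] diam 51.27907154433449 [641.8 105.8]
ring [396.7  46.   24.1  29.   86.    0.4] diam 35.36132579993741 [636.6 142.9]
```

Request:
send_rows --series '[{"ax":0,"ay":0,"az":0,"dx":-3,"dy":3,"dz":3,"hand":0},{"ax":0,"ay":0,"az":0,"dx":-6,"dy":6,"dz":6,"hand":0},{"ax":0,"ay":0,"az":0,"dx":-9,"dy":9,"dz":10,"hand":0},{"ax":0,"ay":0,"az":0,"dx":-10.8,"dy":10.25,"dz":15,"hand":0},{"ax":0,"ay":0,"az":0,"dx":-10.8,"dy":10.25,"dz":20,"hand":0},{"ax":0,"ay":0,"az":0,"dx":-10.8,"dy":10.25,"dz":25,"hand":0},{"ax":0,"ay":0,"az":0,"dx":-10.8,"dy":10.25,"dz":30,"hand":0},{"ax":0,"ay":0,"az":0,"dx":-10.8,"dy":10.25,"dz":31,"hand":0},{"ax":0,"ay":0,"az":0,"dx":-10.8,"dy":10.25,"dz":31,"hand":0.3},{"ax":0,"ay":0,"az":0,"dx":-10.8,"dy":10.25,"dz":31,"hand":0.3}]'

```text
clock: 2.85
eef_pos: [640.6, -106.6, 81.4]
tool_rot: [-3.141, -0.001, 1.572]
force: [0.3, -0.3, -0.1]
width: 60.4
gripper_force: 0.0
```

Run:
```python
from h import *
s=read_state();print(s['eef_pos'],s['tool_rot'],s['width'])
d=grab('wrist','w2');s=read_state();print(s['eef_pos'],s['tool_rot'],s['width']); print(proj(d,(640.3,-108.3,12)))
```

```text
[ 640.55073864 -106.62762113   81.44244369] [-3.14143124e+00 -5.80611614e-04  1.57202833e+00] 60.35752335950758
[ 641.43281453 -107.1675774    82.71404876] [3.13929722e+00 3.16200800e-05 1.57183881e+00] 59.914755913414304
[317.16528607 261.69334476]
```

View pics/w2.png

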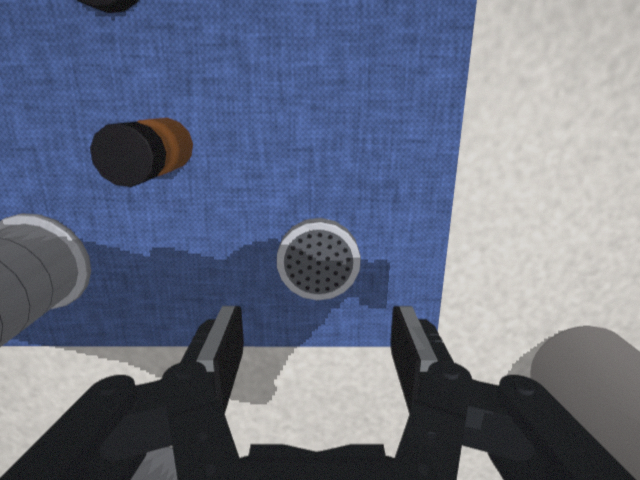

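The disc is at (318,260) in this closer view, and the finger tips are at (243,308) and (391,308).

Run:
```python
from h import *
np.set_printoptions(precision=1,suppress=True)
d=load('w2');c=-d['R'].T@d['t'];print(c)
for e in ellipses(d,(318,260),55,20,60,sc=3): 
    f=389/abs((d['R']@ray(d,e[:2],12)+d['t'])[2]);print(np.array(e),e[3]/f,ray(d,e[:2],12))
for z in(76,82,88,94,100): a,b=ray(d,(243,308),z),ray(d,(391,308),z);print(z,a,b,b[0]-a[0])
```

```text
[640.1 -20.4 224.4]
[333.3 267.2  36.   47.8  26.8   0.5] 28.31329471866769 [ 649.9 -111.8   12. ]
[318.7 261.8  64.8  70.7  95.5   0.6] 41.720575959081195 [ 641.2 -108.4   12. ]
[314.8 266.2  72.   78.4  57.9   0.4] 46.43987161624646 [ 638.9 -111.2   12. ]
[317.1 258.4  72.5  82.3  80.7   1. ] 48.410749313737995 [ 640.3 -106.2   12. ]
76 [ 608.4 -103.4   76. ] [ 672.  -103.2   76. ] 63.67581957907373
82 [ 609.7 -100.1   82. ] [670.8 -99.9  82. ] 61.10103860121444
88 [610.9 -96.7  88. ] [669.5 -96.5  88. ] 58.526257623355036
94 [612.2 -93.3  94. ] [668.2 -93.2  94. ] 55.95147664549563
100 [613.5 -90.  100. ] [666.9 -89.8 100. ] 53.37669566763623
```

Request:
send_rows --series '[{"ax":0,"ay":0,"az":0,"dx":0,"dy":0,"dz":3,"hand":0.25},{"ax":0,"ay":0,"az":0,"dx":0,"dy":0,"dz":5,"hand":0.25},{"ax":0,"ay":0,"az":0,"dx":0,"dy":0,"dz":7,"hand":0.25},{"ax":0,"ay":0,"az":0,"dx":0,"dy":0,"dz":7.9,"hand":0.25},{"ax":0,"ay":0,"az":0,"dx":0,"dy":0,"dz":7.9,"hand":0.25},{"ax":0,"ay":0,"az":0,"dx":0,"dy":0,"dz":7.9,"hand":0.6},{"ax":0,"ay":0,"az":0,"dx":0,"dy":0,"dz":7.9,"hand":0.6},{"ax":0,"ay":0,"az":0,"dx":0,"dy":0,"dz":7.9,"hand":0.6},{"ax":0,"ay":0,"az":0,"dx":0,"dy":0,"dz":7.9,"hand":0.6}]'

```text
clock: 3.8
eef_pos: [641.7, -108.1, 4.7]
tool_rot: [3.138, 0.0, 1.571]
force: [-0.5, 0.9, 6.1]
width: 46.4
gripper_force: 60.7
```

Run:
```python
from h import *
d=grab('wrist','w3')
for i in range(3):
    s=read_state();print(s['eef_pos'],s['tool_rot'],s['width'],s['force'],s['gripper_force'])
cv2.imwrite('pics/w3c.png',cv2.resize(d['pixels'][200:400,200:440,::-1],None,fx=3,fy=3))
```

```text
[ 641.65204609 -108.10293985    4.7117294 ] [3.13829691e+00 3.29245942e-04 1.57083160e+00] 46.540984280434365 [-0.74910499  0.71262452  4.63223257] 60.666868686676025
[ 641.65204609 -108.10293985    4.7117294 ] [3.13829691e+00 3.29245942e-04 1.57083160e+00] 46.540984280434365 [-0.74910499  0.71262452  4.63223257] 60.666868686676025
[ 641.65204609 -108.10293985    4.7117294 ] [3.13829691e+00 3.29245942e-04 1.57083160e+00] 46.540984280434365 [-0.74910499  0.71262452  4.63223257] 60.666868686676025
```

View pics/w3c.png

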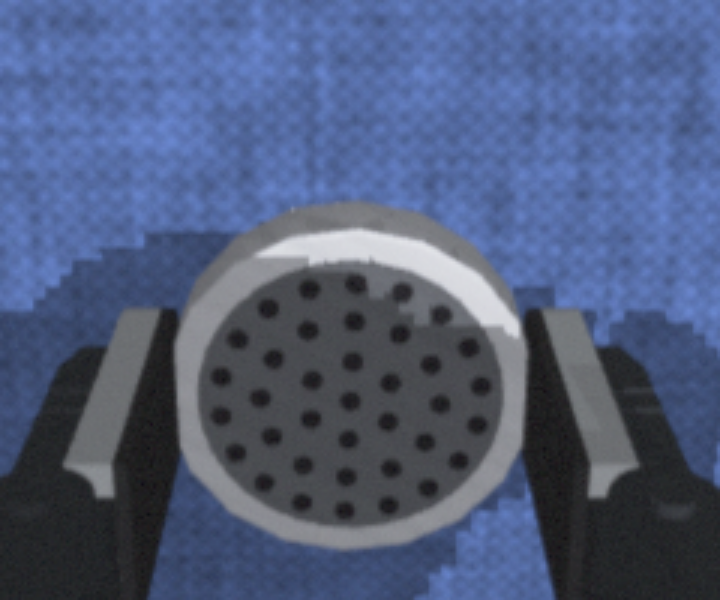

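The disc is held squarely between the pads, its centre near crop pixel (350,390). Lifting it now, and on the way I'll look at the seat.

Request:
send_rows --series '[{"ax":0,"ay":0,"az":0,"dx":0,"dy":0,"dz":-1,"hand":0.6},{"ax":0,"ay":0,"az":0,"dx":0,"dy":0,"dz":-4,"hand":0.6},{"ax":0,"ay":0,"az":0,"dx":0,"dy":0,"dz":-8,"hand":0.6},{"ax":0,"ay":0,"az":0,"dx":-1,"dy":-3,"dz":-12,"hand":0.6},{"ax":0,"ay":0,"az":0,"dx":-4,"dy":-6,"dz":-15,"hand":0.6},{"ax":0,"ay":0,"az":0,"dx":-7,"dy":-9,"dz":-18,"hand":0.6},{"ax":0,"ay":0,"az":0,"dx":-9.2,"dy":-12.1,"dz":-20,"hand":0.6},{"ax":0,"ay":0,"az":0,"dx":-9.2,"dy":-12.1,"dz":-20,"hand":0.6},{"ax":0,"ay":0,"az":0,"dx":-9.2,"dy":-12.1,"dz":-20,"hand":0.6},{"ax":0,"ay":0,"az":0,"dx":-9.2,"dy":-12.1,"dz":-20,"hand":0.6}]'

```text
clock: 4.85
eef_pos: [519.9, -198.7, 202.4]
tool_rot: [3.141, -0.001, 1.572]
force: [0.4, 0.5, -1.7]
width: 46.7
gripper_force: 61.8
```

Run:
```python
from h import *
d=grab('wrist','w4');s=read_state();print(s['eef_pos'],s['tool_rot'],s['width'],s['force'],s['gripper_force'])
cv2.imwrite('pics/w4.png',d['pixels'][:,:,::-1]);print(-d['R'].T@d['t'],proj(d,(519,-304.5,84)))
```

```text
[ 519.98579588 -198.38554209  201.97856531] [-3.14155787e+00 -9.26062272e-04  1.57297655e+00] 46.72977741185557 [ 0.37339078 -0.23050845 -1.1960887 ] 61.79577112197876
[ 519.37641406 -112.4505702   345.41983055] [315.76601454 359.22002679]
```

View pics/w4.png

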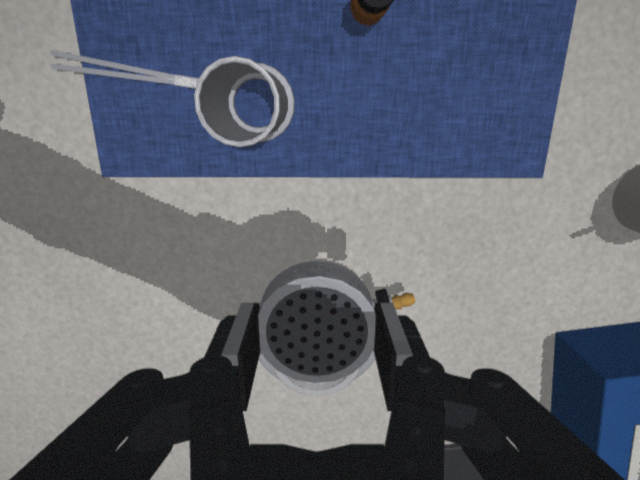

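The held disc hides the seat here. The funnel mouth is at (239,102), clear for measuring. Moving over the stand to bring the seat above the disc in the picture.

Request:
send_rows --series '[{"ax":0,"ay":0,"az":0,"dx":-4,"dy":0,"dz":0,"hand":0.6},{"ax":0,"ay":0,"az":0,"dx":-8,"dy":0,"dz":0,"hand":0.6},{"ax":0,"ay":0,"az":0,"dx":-10.5,"dy":0,"dz":0,"hand":0.6},{"ax":0,"ay":0,"az":0,"dx":-10.5,"dy":0,"dz":0,"hand":0.6},{"ax":0,"ay":0,"az":0,"dx":-10.5,"dy":0,"dz":0,"hand":0.6},{"ax":0,"ay":0,"az":0,"dx":-10.5,"dy":0,"dz":0,"hand":0.6}]'

```text
clock: 5.5
eef_pos: [519.8, -302.5, 201.4]
tool_rot: [-3.141, -0.002, 1.574]
force: [-0.2, 0.7, -1.3]
width: 46.4
gripper_force: 61.8
```

Run:
```python
from h import *
np.set_printoptions(precision=1,suppress=True)
d=load('w4')
for e in ellipses(d,(245,102),60,20,60,amin=30,sc=3): print('fun',np.array(e),ray(d,e[:2],92))
d=grab('wrist','w5');s=read_state();print(s['eef_pos'],s['tool_rot'],s['width'],s['force'],s['gripper_force'])
print(-d['R'].T@d['t'],proj(d,(519,-304.5,84)))
for c in((316,235),(317,330)):
  for e in ellipses(d,c,75,15,45,amin=40,sc=3): print(np.array(e),ray(d,e[:2],84), ray(d,e[:2],209))
```

```text
fun [244.4  99.3  74.2  87.6  36.6   0.3] [ 475.  -109.8   92. ]
fun [251.3 106.3  43.2  53.8 147.4   0.8] [ 479.  -113.9   92. ]
fun [238.8  98.8  89.2  94.3 171.1   0.6] [ 471.6 -109.5   92. ]
fun [237.4 103.2  72.7  79.  174.9   0.4] [ 470.5 -112.1   92. ]
fun [230.2 102.   87.1 114.9  94.3   0.4] [ 466.2 -111.4   92. ]
fun [257.3 101.7  71.3  78.5 163.6   0.8] [ 482.8 -111.2   92. ]
fun [237.6 101.8  81.8  88.7 160.7   0.6] [ 470.7 -111.2   92. ]
fun [236.9 101.4  74.3  81.  150.7   1. ] [ 470.3 -111.    92. ]
[ 519.9 -302.6  201.7] [-3.1 -0.   1.6] 46.66856251539379 [-0.6  0.4 -1.3] 61.79758071899414
[ 519.4 -216.5  344.5] [316.5 236.3]
[304.4 245.8  61.8  86.4  83.1   0.5] [ 510.4 -311.7   84. ] [ 514.7 -266.   209. ]
[325.  218.4  67.6  86.6 116.9   0.3] [ 524.9 -291.3   84. ] [ 522.3 -255.4  209. ]
[318.6 330.2  89.2 106.2  86.6   0.2] [ 520.9 -380.9   84. ] [ 520.2 -302.   209. ]
[422.4 327.6  94.1 110.4   0.    0.2] [ 600.7 -378.2   84. ] [ 561.7 -300.6  209. ]
[304.4 245.8  61.8  86.4  83.1   0.5] [ 510.4 -311.7   84. ] [ 514.7 -266.   209. ]
```

View pics/w5.png

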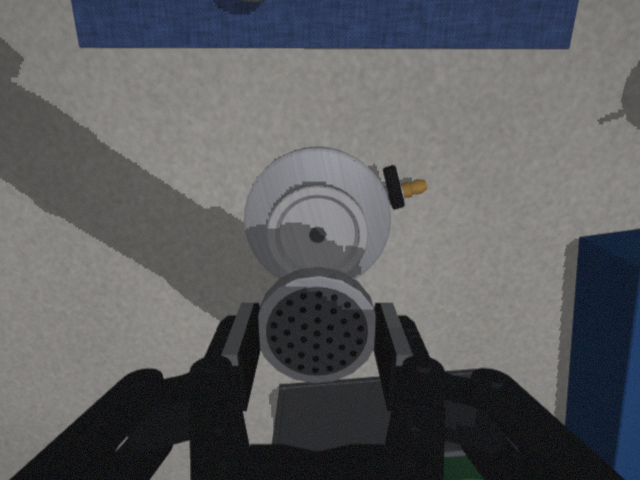

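The seat's central hole is at (317,235), and the held disc is at (317,330).

Run:
```python
from h import *
np.set_printoptions(precision=2,suppress=True)
d=load('w5');g=cv2.cvtColor(d['pixels'],cv2.COLOR_RGB2GRAY)
r=g[222:250,300:336];print(np.median(r),r.min());m=(r<80).astype(np.uint8);n,l,s,c=cv2.connectedComponentsWithStats(m)
for i in range(1,n):
    if s[i][4]>20: uv=c[i]+(300,222);print(s[i],uv,ray(d,uv,79.5),ray(d,uv,80))
r=cv2.morphologyEx(g[275:395,255:380],cv2.MORPH_CLOSE,np.ones((3,3)));m=(r<95).astype(np.uint8)
n,l,s,c=cv2.connectedComponentsWithStats(m);i=l[330-275,317-255] or 1
for i in range(1,n):
    if s[i][4]>2000:
        k,_=cv2.findContours((l==i).astype(np.uint8),cv2.RETR_EXTERNAL,cv2.CHAIN_APPROX_NONE);e=cv2.fitEllipse(k[0]);uv=np.array(e[0])+(255,275);print(s[i],uv,e[1],ray(d,uv,209),ray(d,uv,211))
```

```text
93.0 34
[  9   6  17  15 212] [316.77 234.91] [ 519.2  -304.97   79.5 ] [ 519.2 -304.8   80. ]
[    0     0   125   120 11811] [314.05 336.4 ] (114.22152709960938, 143.50448608398438) [ 518.35 -304.89  209.  ] [ 518.36 -303.59  211.  ]
```

Request:
send_rows --series '[{"ax":0,"ay":0,"az":0,"dx":-0.2,"dy":0,"dz":3,"hand":0.6},{"ax":0,"ay":0,"az":0,"dx":-0.2,"dy":0,"dz":7,"hand":0.6},{"ax":0,"ay":0,"az":0,"dx":-0.2,"dy":0,"dz":10,"hand":0.6},{"ax":0,"ay":0,"az":0,"dx":-0.2,"dy":0,"dz":11,"hand":0.6},{"ax":0,"ay":0,"az":0,"dx":-0.2,"dy":0,"dz":11.4,"hand":0.6},{"ax":0,"ay":0,"az":0,"dx":-0.2,"dy":0,"dz":11.6,"hand":0.6},{"ax":0,"ay":0,"az":0,"dx":-0.2,"dy":0,"dz":11.6,"hand":0.6},{"ax":0,"ay":0,"az":0,"dx":-0.2,"dy":0,"dz":11.6,"hand":0.6},{"ax":0,"ay":0,"az":0,"dx":-0.2,"dy":0,"dz":11.6,"hand":0.6}]'

```text
clock: 6.45
eef_pos: [519.8, -307.2, 87.3]
tool_rot: [3.14, 0.001, 1.571]
force: [0.4, 1.0, -1.1]
width: 46.3
gripper_force: 61.8
```

Run:
```python
from h import *
s=read_state();print(s['eef_pos'],s['width'],s['force'])
d=grab('wrist','w6');print(-d['R'].T@d['t']);cv2.imwrite('pics/w6c.png',cv2.resize(d['pixels'][200:400,200:440,::-1],None,fx=3,fy=3))
```

```text
[ 519.77335388 -307.15989347   87.32503105] 46.2512948093686 [ 0.36357585  0.9731399  -1.13203577]
[ 519.17135985 -220.72226103  230.14434521]
```

View pics/w6c.png

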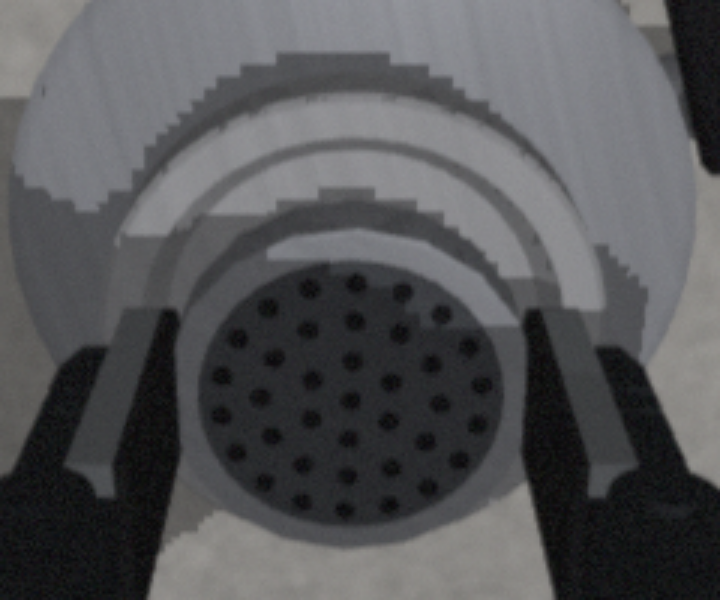

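The disc hangs over the seat. In the crop, the head's far edge is at row 93, the recess rim at row 140, and the disc's top face spans rows 230–547.

Run:
```python
from h import *
np.set_printoptions(precision=2,suppress=True)
d=load('w6')
print('head',ray(d,(317.2,231),84)[1]-36,'rim',ray(d,(317.2,246.5),84)[1]-30)
for z in(94,96,98): a,b=ray(d,(317,276.8),z),ray(d,(317,382.2),z);print(z,a,b,(a+b)/2,a[1]-b[1])
for z in(94,96,98): a,b=ray(d,(258.5,325),z),ray(d,(375.5,325),z);print(z,a,b,(a+b)/2,b[0]-a[0])
a,b=ray(d,(238,285),84),ray(d,(401,285),84);print(a,b,(a+b)/2)
```

```text
head -304.34899071259366 rim -304.87725610383313
94 [ 519.41 -283.57   94.  ] [ 519.46 -332.69   94.  ] [ 519.44 -308.13   94.  ] 49.12791613168321
96 [ 519.41 -282.64   96.  ] [ 519.46 -331.05   96.  ] [ 519.43 -306.85   96.  ] 48.40621276520204
98 [ 519.41 -281.72   98.  ] [ 519.45 -329.4    98.  ] [ 519.43 -305.56   98.  ] 47.68450939872088
94 [ 495.94 -304.79   94.  ] [ 542.93 -304.77   94.  ] [ 519.43 -304.78   94.  ] 46.98425997689759
96 [ 496.28 -303.56   96.  ] [ 542.58 -303.54   96.  ] [ 519.43 -303.55   96.  ] 46.29404754236111
98 [ 496.63 -302.32   98.  ] [ 542.23 -302.3    98.  ] [ 519.43 -302.31   98.  ] 45.60383510782469
[ 486.66 -291.93   84.  ] [ 554.29 -291.9    84.  ] [ 520.47 -291.91   84.  ]
```

Request:
send_rows --series '[{"ax":0,"ay":0,"az":0,"dx":0.35,"dy":0,"dz":-0.2,"hand":0.6},{"ax":0,"ay":0,"az":0,"dx":0.35,"dy":0,"dz":0,"hand":0.6},{"ax":0,"ay":0,"az":0,"dx":0.35,"dy":0,"dz":0.1,"hand":0.6},{"ax":0,"ay":0,"az":0,"dx":0.35,"dy":0,"dz":0.2,"hand":0.6},{"ax":0,"ay":0,"az":0,"dx":0.35,"dy":0,"dz":0.2,"hand":0.6}]'

```text
clock: 7.0
eef_pos: [519.0, -303.3, 84.0]
tool_rot: [-3.141, -0.0, 1.571]
force: [0.4, 0.1, -0.3]
width: 46.2
gripper_force: 61.8
```

Request:
send_rows --series '[{"ax":0,"ay":0,"az":0,"dx":0,"dy":0,"dz":0.1,"hand":0.6},{"ax":0,"ay":0,"az":0,"dx":0,"dy":0,"dz":0.15,"hand":0.6},{"ax":0,"ay":0,"az":0,"dx":0,"dy":0,"dz":0.15,"hand":0.6}]'

```text
clock: 7.3
eef_pos: [519.1, -303.4, 82.8]
tool_rot: [-3.142, -0.0, 1.571]
force: [0.2, -0.5, -0.0]
width: 46.8
gripper_force: 62.0
```

Request:
send_rows --series '[{"ax":0,"ay":0,"az":0,"dx":0,"dy":0,"dz":0.1,"hand":0.6},{"ax":0,"ay":0,"az":0,"dx":0,"dy":0,"dz":0.1,"hand":0.6}]'

```text
clock: 7.5
eef_pos: [519.2, -303.4, 82.7]
tool_rot: [3.141, -0.0, 1.571]
force: [-2.8, 1.4, 6.8]
width: 46.9
gripper_force: 62.8
```

Request:
send_rows --series '[{"ax":0,"ay":0,"az":0,"dx":0,"dy":0,"dz":0.1,"hand":0.6},{"ax":0,"ay":0,"az":0,"dx":0,"dy":0,"dz":0.1,"hand":0.6}]'

```text
clock: 7.7
eef_pos: [519.2, -303.4, 82.6]
tool_rot: [3.141, -0.0, 1.571]
force: [-3.9, 3.0, 14.9]
width: 46.6
gripper_force: 63.6
```

Request:
send_rows --series '[{"ax":0,"ay":0,"az":0,"dx":0,"dy":0,"dz":-0.1,"hand":0.6},{"ax":0,"ay":0,"az":0,"dx":0,"dy":0,"dz":-0.1,"hand":0.35},{"ax":0,"ay":0,"az":0,"dx":0,"dy":0,"dz":-0.1,"hand":0.3},{"ax":0,"ay":0,"az":0,"dx":0,"dy":0,"dz":-0.1,"hand":0.3},{"ax":0,"ay":0,"az":0,"dx":0,"dy":0,"dz":-2,"hand":0.3},{"ax":0,"ay":0,"az":0,"dx":0,"dy":0,"dz":-6,"hand":0.3},{"ax":0,"ay":0,"az":0,"dx":0,"dy":0,"dz":-10,"hand":0.3},{"ax":0,"ay":0,"az":0,"dx":0,"dy":0,"dz":-10,"hand":0.3},{"ax":0,"ay":0,"az":0,"dx":0,"dy":0,"dz":-10,"hand":0.3}]'

```text
clock: 8.6
eef_pos: [519.7, -303.5, 181.5]
tool_rot: [3.14, 0.001, 1.571]
force: [0.4, -0.2, -0.3]
width: 59.6
gripper_force: 0.0
```

Run:
```python
from h import *
s=read_state();print(s['eef_pos'],s['width'],s['force'])
d=grab('wrist','w7');print(-d['R'].T@d['t'],proj(d,(519.2,-304.7,90)));cv2.imwrite('pics/w7c.png',cv2.resize(d['pixels'][140:340,200:440,::-1],None,fx=3,fy=3))
```

```text
[ 519.68069512 -303.50628061  181.53308304] 59.58829144324776 [ 0.35115346 -0.17282309 -0.26464077]
[ 519.06031613 -217.05053538  324.34067669] [316.53499845 247.72980569]
```

View pics/w7c.png

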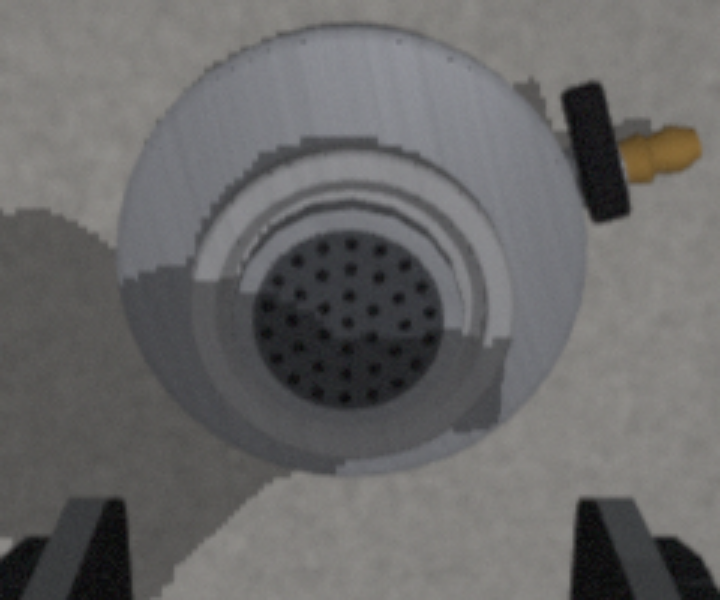

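The disc sits flat in the seat, its centre at crop pixel (348,320), where predicted. Going for the ring.

Request:
send_rows --series '[{"ax":0,"ay":0,"az":0,"dx":3,"dy":1,"dz":0,"hand":0.25},{"ax":0,"ay":0,"az":0,"dx":7,"dy":2,"dz":0,"hand":0.25},{"ax":0,"ay":0,"az":0,"dx":12,"dy":4,"dz":0,"hand":0.25},{"ax":0,"ay":0,"az":0,"dx":16,"dy":5,"dz":0,"hand":0.25},{"ax":0,"ay":0,"az":0,"dx":21,"dy":7,"dz":0,"hand":0.25},{"ax":0,"ay":0,"az":0,"dx":25,"dy":8,"dz":0,"hand":0.25},{"ax":0,"ay":0,"az":0,"dx":30,"dy":10,"dz":0,"hand":0.25},{"ax":0,"ay":0,"az":0,"dx":34,"dy":12,"dz":2,"hand":0.25},{"ax":0,"ay":0,"az":0,"dx":38,"dy":12.05,"dz":5,"hand":0.25},{"ax":0,"ay":0,"az":0,"dx":40.8,"dy":12.05,"dz":8,"hand":0.25}]'

```text
clock: 9.65
eef_pos: [639.1, 108.6, 98.1]
tool_rot: [-3.14, -0.001, 1.574]
force: [-0.3, 1.1, -0.1]
width: 63.9
gripper_force: 0.0
```

Request:
send_rows --series '[{"ax":0,"ay":0,"az":0,"dx":0,"dy":0,"dz":2,"hand":0.25},{"ax":0,"ay":0,"az":0,"dx":0,"dy":0,"dz":2,"hand":0.25},{"ax":0,"ay":0,"az":0,"dx":0,"dy":0,"dz":2,"hand":0.25},{"ax":0,"ay":0,"az":0,"dx":0,"dy":0,"dz":2,"hand":0.25}]'

```text
clock: 10.05
eef_pos: [640.5, 102.9, 81.7]
tool_rot: [3.14, 0.001, 1.569]
force: [-0.1, -0.9, 0.5]
width: 64.4
gripper_force: 0.0
```

Run:
```python
from h import *
np.set_printoptions(precision=2,suppress=True)
d=grab('wrist','w8');s=read_state();print(s['eef_pos'],s['tool_rot'],s['width'],s['force'],-d['R'].T@d['t'])
p=d['pixels'].astype(int);m=((p[:,:,2]-p[:,:,0])<25).astype(np.uint8)
n,l,st,c=cv2.connectedComponentsWithStats(m)
for i in range(1,n):
    if 500<st[i][4]<9000:
        k,_=cv2.findContours((l==i).astype(np.uint8),cv2.RETR_EXTERNAL,cv2.CHAIN_APPROX_NONE);e=cv2.fitEllipse(k[0]);print(st[i],e[0],e[1],ray(d,e[0],6),ray(d,e[0],8))
```

```text
[640.68 103.16  82.08] [3.14 0.   1.57] 64.2901763024055 [ 0.34 -0.53  1.06] [640.14 189.37 224.56]
[ 276  211   83   80 2456] (316.9101867675781, 250.4797821044922) (78.01724243164062, 82.14476013183594) [640.26 105.82   6.  ] [640.26 106.58   8.  ]
[   0  216   63   96 4738] (26.37712287902832, 266.8119201660156) (65.15185546875, 99.15701293945312) [463.02  95.46   6.  ] [464.64  96.32   8.  ]
```

Request:
send_rows --series '[{"ax":0,"ay":0,"az":0,"dx":0.2,"dy":0,"dz":3,"hand":0.27},{"ax":0,"ay":0,"az":0,"dx":0.2,"dy":0,"dz":6,"hand":0.27},{"ax":0,"ay":0,"az":0,"dx":0.2,"dy":0,"dz":7.6,"hand":0.27},{"ax":0,"ay":0,"az":0,"dx":0.2,"dy":0,"dz":8.1,"hand":0.3},{"ax":0,"ay":0,"az":0,"dx":0.2,"dy":0,"dz":8.1,"hand":0.3},{"ax":0,"ay":0,"az":0,"dx":0.2,"dy":0,"dz":8.1,"hand":0.3}]'

```text
clock: 10.7
eef_pos: [640.9, 106.4, 1.2]
tool_rot: [3.139, -0.0, 1.57]
force: [0.1, -0.3, 0.2]
width: 59.7
gripper_force: 0.0
```

Request:
send_rows --series '[{"ax":0,"ay":0,"az":0,"dx":0,"dy":0,"dz":0,"hand":0.4},{"ax":0,"ay":0,"az":0,"dx":0,"dy":0,"dz":0,"hand":0.55},{"ax":0,"ay":0,"az":0,"dx":0,"dy":0,"dz":0,"hand":0.55},{"ax":0,"ay":0,"az":0,"dx":0,"dy":0,"dz":0,"hand":0.55}]'

```text
clock: 11.1
eef_pos: [640.8, 106.7, 2.2]
tool_rot: [3.139, -0.001, 1.57]
force: [-1.4, 0.3, 8.6]
width: 46.0
gripper_force: 59.9
```

Request:
send_rows --series '[{"ax":0,"ay":0,"az":0,"dx":0,"dy":0,"dz":-1,"hand":0.55},{"ax":0,"ay":0,"az":0,"dx":0,"dy":0,"dz":-4,"hand":0.55},{"ax":0,"ay":0,"az":0,"dx":0,"dy":0,"dz":-9,"hand":0.55},{"ax":0,"ay":0,"az":0,"dx":0,"dy":0,"dz":-14,"hand":0.55},{"ax":0,"ay":0,"az":0,"dx":-3,"dy":-1,"dz":-18,"hand":0.55},{"ax":0,"ay":0,"az":0,"dx":-7,"dy":-2,"dz":-18,"hand":0.55},{"ax":0,"ay":0,"az":0,"dx":-11,"dy":-3.5,"dz":-18,"hand":0.55},{"ax":0,"ay":0,"az":0,"dx":-15,"dy":-5,"dz":-18,"hand":0.55},{"ax":0,"ay":0,"az":0,"dx":-19,"dy":-6,"dz":-18,"hand":0.55},{"ax":0,"ay":0,"az":0,"dx":-23,"dy":-7,"dz":-18,"hand":0.55}]'

```text
clock: 12.1
eef_pos: [569.2, -124.8, 181.0]
tool_rot: [3.14, -0.0, 1.571]
force: [0.5, -0.2, -0.2]
width: 45.5
gripper_force: 61.4
```

Request:
send_rows --series '[{"ax":0,"ay":0,"az":0,"dx":-4,"dy":-1,"dz":0,"hand":0.55},{"ax":0,"ay":0,"az":0,"dx":-8,"dy":-2,"dz":0,"hand":0.55},{"ax":0,"ay":0,"az":0,"dx":-12,"dy":-3.5,"dz":0,"hand":0.55},{"ax":0,"ay":0,"az":0,"dx":-16,"dy":-4.8,"dz":0,"hand":0.55},{"ax":0,"ay":0,"az":0,"dx":-18.05,"dy":-5.05,"dz":1,"hand":0.55},{"ax":0,"ay":0,"az":0,"dx":-18.05,"dy":-5.05,"dz":4,"hand":0.55},{"ax":0,"ay":0,"az":0,"dx":-18.05,"dy":-5.05,"dz":6,"hand":0.55},{"ax":0,"ay":0,"az":0,"dx":-18.05,"dy":-5.05,"dz":7,"hand":0.55},{"ax":0,"ay":0,"az":0,"dx":-18.05,"dy":-5.05,"dz":7,"hand":0.55},{"ax":0,"ay":0,"az":0,"dx":-18.05,"dy":-5.05,"dz":7,"hand":0.55}]'

```text
clock: 13.1
eef_pos: [519.8, -304.1, 110.8]
tool_rot: [3.14, 0.001, 1.571]
force: [0.2, -0.5, 0.8]
width: 45.6
gripper_force: 61.4
```

Run:
```python
from h import *
s=read_state();print(s['eef_pos'],s['width'],s['force'],s['gripper_force'])
d=grab('wrist','w9');print(-d['R'].T@d['t']);cv2.imwrite('pics/w9c.png',cv2.resize(d['pixels'][200:400,200:440,::-1],None,fx=3,fy=3))
```

```text
[ 519.78462806 -304.08586926  110.78859547] 45.60093169849414 [ 0.16733312 -0.45994092  0.79184924] 61.370576340705156
[ 519.22524051 -217.65188538  253.58774475]
```

View pics/w9c.png

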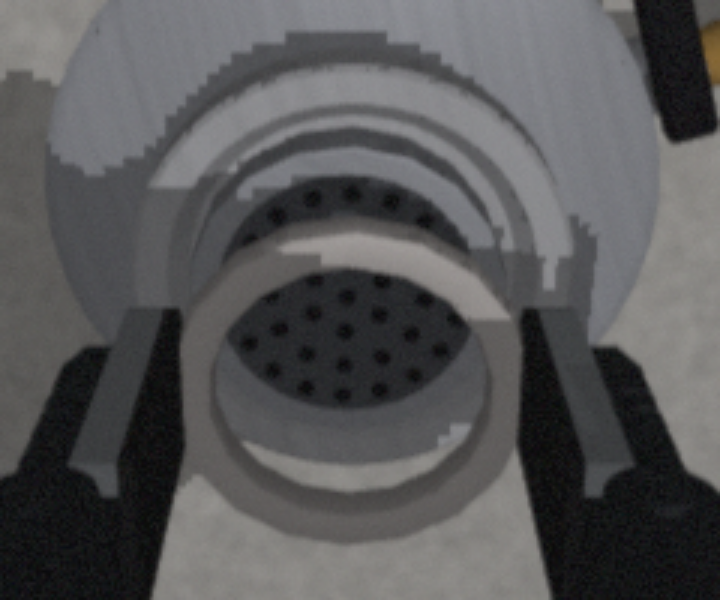

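The ring is held flat over the disc, its centre at crop pixel (350,389). Lowering it.

Request:
send_rows --series '[{"ax":0,"ay":0,"az":0,"dx":0,"dy":0,"dz":1,"hand":0.55},{"ax":0,"ay":0,"az":0,"dx":0,"dy":0,"dz":1.6,"hand":0.55},{"ax":0,"ay":0,"az":0,"dx":0,"dy":0,"dz":1.7,"hand":0.55},{"ax":0,"ay":0,"az":0,"dx":0,"dy":0,"dz":1.7,"hand":0.55}]'

```text
clock: 13.55
eef_pos: [519.0, -303.7, 92.4]
tool_rot: [-3.141, -0.0, 1.571]
force: [-1.1, 0.7, -0.3]
width: 45.7
gripper_force: 61.4
```

Request:
send_rows --series '[{"ax":0,"ay":0,"az":0,"dx":0,"dy":0,"dz":0.1,"hand":0.55},{"ax":0,"ay":0,"az":0,"dx":0,"dy":0,"dz":0.1,"hand":0.55}]'

```text
clock: 13.75
eef_pos: [519.2, -303.9, 91.8]
tool_rot: [3.141, 0.0, 1.571]
force: [-0.5, -0.1, 0.4]
width: 45.4
gripper_force: 61.4
```

Request:
send_rows --series '[{"ax":0,"ay":0,"az":0,"dx":0,"dy":0,"dz":0.1,"hand":0.55},{"ax":0,"ay":0,"az":0,"dx":0,"dy":0,"dz":0.1,"hand":0.55}]'

```text
clock: 13.95
eef_pos: [519.2, -303.8, 90.8]
tool_rot: [-3.142, -0.0, 1.571]
force: [0.3, -1.0, 0.2]
width: 46.1
gripper_force: 61.4
```

Request:
send_rows --series '[{"ax":0,"ay":0,"az":0,"dx":0,"dy":0,"dz":0.1,"hand":0.55},{"ax":0,"ay":0,"az":0,"dx":0,"dy":0,"dz":0.1,"hand":0.55}]'

```text
clock: 14.15
eef_pos: [519.3, -303.9, 90.3]
tool_rot: [3.141, -0.0, 1.571]
force: [-1.1, -0.1, 3.7]
width: 45.5
gripper_force: 62.0
```

Request:
send_rows --series '[{"ax":0,"ay":0,"az":0,"dx":0,"dy":0,"dz":0.05,"hand":0.55},{"ax":0,"ay":0,"az":0,"dx":0,"dy":0,"dz":0.05,"hand":0.55}]'

```text
clock: 14.35
eef_pos: [519.3, -303.9, 90.2]
tool_rot: [3.141, -0.0, 1.571]
force: [-2.1, 1.7, 8.0]
width: 45.9
gripper_force: 62.5
```

Request:
send_rows --series '[{"ax":0,"ay":0,"az":0,"dx":0,"dy":0,"dz":-0.05,"hand":0.55},{"ax":0,"ay":0,"az":0,"dx":0,"dy":0,"dz":-0.05,"hand":0.35},{"ax":0,"ay":0,"az":0,"dx":0,"dy":0,"dz":-0.05,"hand":0.3},{"ax":0,"ay":0,"az":0,"dx":0,"dy":0,"dz":-0.05,"hand":0.3},{"ax":0,"ay":0,"az":0,"dx":0,"dy":0,"dz":-2,"hand":0.3},{"ax":0,"ay":0,"az":0,"dx":0,"dy":0,"dz":-6,"hand":0.3},{"ax":0,"ay":0,"az":0,"dx":0,"dy":0,"dz":-10,"hand":0.3},{"ax":0,"ay":0,"az":0,"dx":0,"dy":0,"dz":-10,"hand":0.1},{"ax":0,"ay":0,"az":0,"dx":0,"dy":0,"dz":-10,"hand":0.1}]'

```text
clock: 15.25
eef_pos: [519.6, -304.0, 190.0]
tool_rot: [3.14, 0.001, 1.571]
force: [0.5, 0.5, -0.2]
width: 76.8
gripper_force: 0.0
```

Run:
```python
from h import *
s=read_state();print(s['eef_pos'],s['width'],s['force'],s['gripper_force'])
d=grab('wrist','w10');print(-d['R'].T@d['t'],proj(d,(519.2,-304.7,96)));cv2.imwrite('pics/w10c.png',cv2.resize(d['pixels'][140:340,200:440,::-1],None,fx=3,fy=3))
```

```text
[ 519.6332989  -303.95176097  190.04876294] 76.83127278223571 [ 0.45131093  0.49947713 -0.21008073] 0.0
[ 519.01331589 -217.54209106  332.88259841] [316.60467279 245.65557342]
```

View pics/w10c.png

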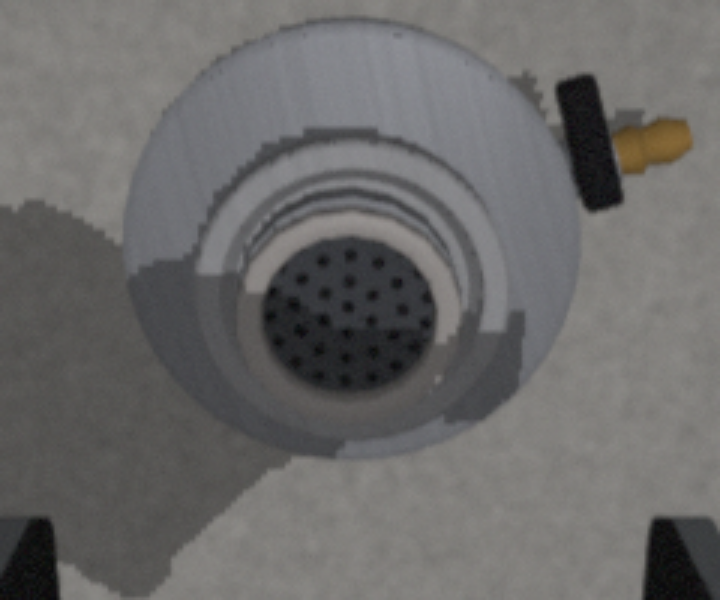

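The ring lies flat and centred on the disc at crop pixel (349,318). Next is the funnel.

Request:
send_rows --series '[{"ax":0,"ay":0,"az":0,"dx":3,"dy":-1,"dz":0,"hand":0},{"ax":0,"ay":0,"az":0,"dx":7,"dy":-2,"dz":0,"hand":0},{"ax":0,"ay":0,"az":0,"dx":11,"dy":-3,"dz":0,"hand":0},{"ax":0,"ay":0,"az":0,"dx":15,"dy":-4,"dz":0,"hand":0},{"ax":0,"ay":0,"az":0,"dx":19.3,"dy":-4.85,"dz":0,"hand":0},{"ax":0,"ay":0,"az":0,"dx":19.3,"dy":-4.85,"dz":0,"hand":0},{"ax":0,"ay":0,"az":0,"dx":19.3,"dy":-4.85,"dz":0,"hand":0},{"ax":0,"ay":0,"az":0,"dx":19.3,"dy":-4.85,"dz":0,"hand":0}]'

```text
clock: 16.1
eef_pos: [470.6, -112.0, 188.7]
tool_rot: [-3.141, 0.001, 1.569]
force: [-0.1, -0.6, -1.4]
width: 85.8
gripper_force: 0.0
```

Run:
```python
from h import *
np.set_printoptions(precision=2,suppress=True)
d=grab('wrist','w11');s=read_state();print(s['eef_pos'],s['tool_rot'],s['width'],-d['R'].T@d['t'])
c=proj(d,(470.7,-111.2,92));print(c)
for e in ellipses(d,c,70,20,60,amin=50,sc=3):
    f=389/abs((d['R']@ray(d,e[:2],92)+d['t'])[2]);print(np.array(e),e[3]/f,ray(d,e[:2],92))
```

```text
[ 470.62 -112.38  188.87] [-3.14  0.    1.57] 85.03861109722908 [470.44 -25.53 331.55]
[317.85 241.99]
[322.37 240.8   79.3   90.81  87.83   0.35] 59.32735863190559 [ 473.65 -110.37   92.  ]
[317.75 240.02  72.56  78.26  99.32   0.8 ] 51.08960340768182 [ 470.64 -109.83   92.  ]
[311.1  232.9   75.95 107.53  14.33   0.61] 69.75653155321235 [ 466.32 -104.93   92.  ]
[316.81 210.56  71.9   73.37  10.46   0.71] 46.66514536070529 [470.03 -89.97  92.  ]
```

View pics/w11.png

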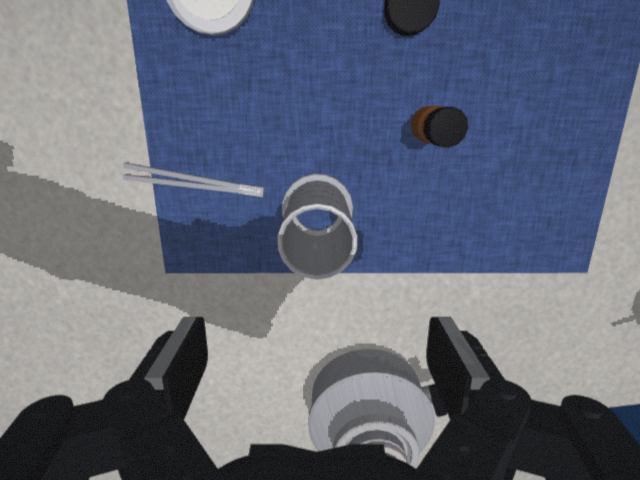

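The funnel mouth is at (317,242), right under the gripper, and its surroundings are clear at grip height. Descending and gripping.

Request:
send_rows --series '[{"ax":0,"ay":0,"az":0,"dx":0,"dy":0,"dz":4,"hand":0},{"ax":0,"ay":0,"az":0,"dx":0,"dy":0,"dz":8,"hand":0},{"ax":0,"ay":0,"az":0,"dx":0,"dy":0,"dz":12,"hand":0},{"ax":0,"ay":0,"az":0,"dx":0,"dy":0,"dz":14.4,"hand":0},{"ax":0,"ay":0,"az":0,"dx":0,"dy":0,"dz":14.4,"hand":0},{"ax":0,"ay":0,"az":0,"dx":0,"dy":0,"dz":14.4,"hand":0.25},{"ax":0,"ay":0,"az":0,"dx":0,"dy":0,"dz":14.4,"hand":0.5},{"ax":0,"ay":0,"az":0,"dx":0,"dy":0,"dz":14.4,"hand":0.5},{"ax":0,"ay":0,"az":0,"dx":0,"dy":0,"dz":14.4,"hand":0.5},{"ax":0,"ay":0,"az":0,"dx":0,"dy":0,"dz":14.4,"hand":0.5}]'

```text
clock: 17.15
eef_pos: [471.7, -111.5, 46.9]
tool_rot: [3.139, 0.001, 1.571]
force: [-1.3, -0.9, 7.8]
width: 50.7
gripper_force: 62.5
```

Run:
```python
from h import *
s=read_state();print(s['eef_pos'],s['width'],s['force'],s['gripper_force'])
```

```text
[ 471.6743611  -111.48941896   46.94896083] 50.68639889131982 [-1.33974621 -0.93064011  7.80454937] 62.46491029858589
```

Request:
send_rows --series '[{"ax":0,"ay":0,"az":0,"dx":0,"dy":0,"dz":-1,"hand":0.5},{"ax":0,"ay":0,"az":0,"dx":0,"dy":0,"dz":-4,"hand":0.5},{"ax":0,"ay":0,"az":0,"dx":0,"dy":0,"dz":-8,"hand":0.5},{"ax":0,"ay":0,"az":0,"dx":0,"dy":0,"dz":-12,"hand":0.5},{"ax":0,"ay":0,"az":0,"dx":-3,"dy":1,"dz":-13,"hand":0.5},{"ax":0,"ay":0,"az":0,"dx":-7,"dy":2,"dz":-13,"hand":0.5},{"ax":0,"ay":0,"az":0,"dx":-11,"dy":3,"dz":-13,"hand":0.5},{"ax":0,"ay":0,"az":0,"dx":-15,"dy":4,"dz":-13,"hand":0.5},{"ax":0,"ay":0,"az":0,"dx":-18,"dy":4.7,"dz":-13,"hand":0.5},{"ax":0,"ay":0,"az":0,"dx":-19.35,"dy":4.85,"dz":-13,"hand":0.5}]'

```text
clock: 18.15
eef_pos: [519.0, -308.0, 176.2]
tool_rot: [3.141, 0.003, 1.568]
force: [-1.0, -0.3, -3.6]
width: 50.7
gripper_force: 63.6
```

Request:
send_rows --series '[{"ax":0,"ay":0,"az":0,"dx":0,"dy":0,"dz":0,"hand":0.5},{"ax":0,"ay":0,"az":0,"dx":0,"dy":0,"dz":0,"hand":0.5},{"ax":0,"ay":0,"az":0,"dx":0,"dy":0,"dz":1,"hand":0.5},{"ax":0,"ay":0,"az":0,"dx":0,"dy":0,"dz":2,"hand":0.5},{"ax":0,"ay":0,"az":0,"dx":0,"dy":0,"dz":2,"hand":0.5},{"ax":0,"ay":0,"az":0,"dx":0,"dy":0,"dz":2,"hand":0.5}]'

```text
clock: 18.75
eef_pos: [518.9, -303.5, 154.7]
tool_rot: [-3.14, -0.001, 1.572]
force: [1.1, -0.9, -3.2]
width: 50.8
gripper_force: 63.6
```

Run:
```python
from h import *
np.set_printoptions(precision=2,suppress=True)
d=grab('wrist','w12');s=read_state();print(s['eef_pos'],s['tool_rot'],s['width'],s['force'],s['gripper_force'])
z=s['eef_pos'][2]+45
c=proj(d,(519.2,-304.7,z));print(c)
for e in ellipses(d,c,70,20,60,amin=50,sc=3):
    f=389/abs((d['R']@ray(d,e[:2],z)+d['t'])[2]);print(np.array(e),e[3]/f,ray(d,e[:2],z))
```

```text
[ 519.16 -303.99  155.08] [-3.14 -0.    1.57] 50.55092163356935 [ 0.05  0.08 -2.54] 63.563812896609306
[318.69 402.03]
```

Request:
send_rows --series '[{"ax":0,"ay":0,"az":0,"dx":0,"dy":0,"dz":0.6,"hand":0.5},{"ax":0,"ay":0,"az":0,"dx":0,"dy":0,"dz":1,"hand":0.5},{"ax":0,"ay":0,"az":0,"dx":0,"dy":0,"dz":1.2,"hand":0.5},{"ax":0,"ay":0,"az":0,"dx":0,"dy":0,"dz":1.2,"hand":0.5}]'

```text
clock: 19.2
eef_pos: [518.9, -304.2, 142.8]
tool_rot: [-3.141, -0.0, 1.571]
force: [-0.4, 0.4, -3.0]
width: 50.5
gripper_force: 63.6
```

Request:
send_rows --series '[{"ax":0,"ay":0,"az":0,"dx":0,"dy":0,"dz":0.1,"hand":0.5},{"ax":0,"ay":0,"az":0,"dx":0,"dy":0,"dz":0.1,"hand":0.5}]'

```text
clock: 19.4
eef_pos: [519.2, -304.4, 142.3]
tool_rot: [3.142, 0.0, 1.571]
force: [-0.0, 0.5, -3.2]
width: 50.5
gripper_force: 63.6
```

Request:
send_rows --series '[{"ax":0,"ay":0,"az":0,"dx":0,"dy":0,"dz":0.1,"hand":0.5},{"ax":0,"ay":0,"az":0,"dx":0,"dy":0,"dz":0.1,"hand":0.5}]'

```text
clock: 19.6
eef_pos: [519.2, -304.3, 141.3]
tool_rot: [-3.142, -0.0, 1.571]
force: [-0.4, -0.4, -3.3]
width: 50.6
gripper_force: 63.6
```

Request:
send_rows --series '[{"ax":0,"ay":0,"az":0,"dx":0,"dy":0,"dz":0.1,"hand":0.5},{"ax":0,"ay":0,"az":0,"dx":0,"dy":0,"dz":0.1,"hand":0.5}]'

```text
clock: 19.8
eef_pos: [519.3, -304.4, 141.0]
tool_rot: [3.141, -0.0, 1.571]
force: [-1.9, 1.7, 3.6]
width: 50.5
gripper_force: 64.1
```

Request:
send_rows --series '[{"ax":0,"ay":0,"az":0,"dx":0,"dy":0,"dz":0.05,"hand":0.5},{"ax":0,"ay":0,"az":0,"dx":0,"dy":0,"dz":0.05,"hand":0.5}]'

```text
clock: 20.0
eef_pos: [519.3, -304.5, 141.0]
tool_rot: [3.141, -0.0, 1.571]
force: [-2.5, 2.1, 6.0]
width: 50.1
gripper_force: 64.5
```

Request:
send_rows --series '[{"ax":0,"ay":0,"az":0,"dx":0,"dy":0,"dz":-0.05,"hand":0.5},{"ax":0,"ay":0,"az":0,"dx":0,"dy":0,"dz":-0.05,"hand":0.35},{"ax":0,"ay":0,"az":0,"dx":0,"dy":0,"dz":-0.05,"hand":0.15},{"ax":0,"ay":0,"az":0,"dx":0,"dy":0,"dz":-0.05,"hand":0.1},{"ax":0,"ay":0,"az":0,"dx":0,"dy":0,"dz":-0.05,"hand":0.1},{"ax":0,"ay":0,"az":0,"dx":0,"dy":0,"dz":-3,"hand":0.1},{"ax":0,"ay":0,"az":0,"dx":0,"dy":0,"dz":-7,"hand":0.1},{"ax":0,"ay":0,"az":0,"dx":0,"dy":0,"dz":-11,"hand":0.1},{"ax":0,"ay":0,"az":0,"dx":0,"dy":0,"dz":-15,"hand":0.1},{"ax":0,"ay":0,"az":0,"dx":0,"dy":0,"dz":-15,"hand":0.1}]'

```text
clock: 21.0
eef_pos: [521.7, -306.8, 295.6]
tool_rot: [3.132, 0.006, 1.571]
force: [-0.5, -0.5, -1.2]
width: 77.0
gripper_force: 0.0
```

Run:
```python
from h import *
np.set_printoptions(precision=2,suppress=True)
d=grab('wrist','w13');s=read_state();print(s['eef_pos'],s['width'],s['force'])
c=proj(d,(519.2,-304.7,186));print(c)
for e in ellipses(d,c,75,20,60,amin=40,sc=3):
    f=389/abs((d['R']@ray(d,e[:2],186)+d['t'])[2]);print(np.array(e),e[3]/f,ray(d,e[:2],186))
cv2.imwrite('pics/w13c.png',cv2.resize(d['pixels'][120:360,180:460,::-1],None,fx=2,fy=2))
```

```text
[ 520.52 -305.57  292.72] 76.51349317775308 [ 0.54  0.07 -0.86]
[312.28 233.14]
[303.32 233.88  69.97  82.66  78.65   0.31] 56.53610426455897 [ 513.08 -305.22  186.  ]
[324.63 195.1   40.89  56.29 160.09   0.53] 37.21299657717123 [ 527.45 -278.18  186.  ]
[313.7  207.72  72.56  79.41 156.3    0.46] 53.072795068881774 [ 520.21 -286.78  186.  ]
[310.1  195.65  59.67  68.02  76.3    0.59] 44.973453453030395 [ 517.85 -278.54  186.  ]
```

View pics/w13c.png

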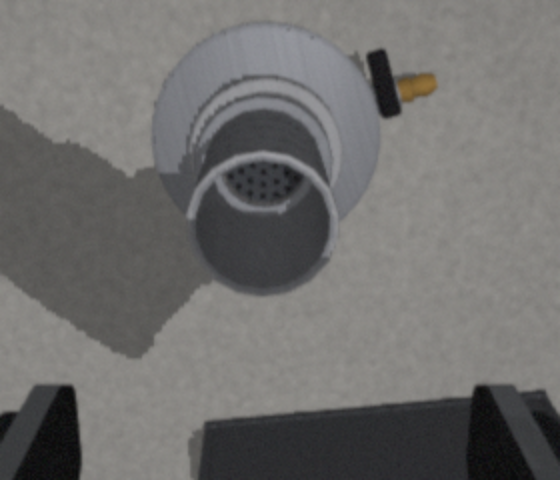

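The funnel stands upright on the ring, its mouth at crop pixel (263,223), within about 1 mm of the seat axis. Now the lid.

Request:
send_rows --series '[{"ax":0,"ay":0,"az":0,"dx":4,"dy":-0.5,"dz":0,"hand":0.3},{"ax":0,"ay":0,"az":0,"dx":8,"dy":-1,"dz":0,"hand":0.3},{"ax":0,"ay":0,"az":0,"dx":12,"dy":-2,"dz":3,"hand":0.3},{"ax":0,"ay":0,"az":0,"dx":16,"dy":-3,"dz":5,"hand":0.3},{"ax":0,"ay":0,"az":0,"dx":20,"dy":-4,"dz":8,"hand":0.3},{"ax":0,"ay":0,"az":0,"dx":24,"dy":-5,"dz":11,"hand":0.3},{"ax":0,"ay":0,"az":0,"dx":28,"dy":-6,"dz":13,"hand":0.5},{"ax":0,"ay":0,"az":0,"dx":32,"dy":-6.3,"dz":15,"hand":0.5},{"ax":0,"ay":0,"az":0,"dx":36,"dy":-6.3,"dz":17,"hand":0.5},{"ax":0,"ay":0,"az":0,"dx":40.2,"dy":-6.3,"dz":19,"hand":0.5}]'

```text
clock: 22.05
eef_pos: [454.9, 98.7, 98.2]
tool_rot: [-3.14, 0.001, 1.57]
force: [1.2, 0.7, 0.4]
width: 42.9
gripper_force: 0.0
```

Request:
send_rows --series '[{"ax":0,"ay":0,"az":0,"dx":0,"dy":0,"dz":0,"hand":0.5},{"ax":0,"ay":0,"az":0,"dx":0,"dy":0,"dz":0,"hand":0.5},{"ax":0,"ay":0,"az":0,"dx":0,"dy":0,"dz":0,"hand":0.5},{"ax":0,"ay":0,"az":0,"dx":0,"dy":0,"dz":0,"hand":0.5}]'

```text
clock: 22.45
eef_pos: [456.4, 96.0, 100.1]
tool_rot: [3.141, 0.001, 1.568]
force: [0.4, -0.2, -0.3]
width: 42.6
gripper_force: 0.0
```

Run:
```python
from h import *
np.set_printoptions(precision=2,suppress=True)
d=grab('wrist','w14');s=read_state();print(s['eef_pos'],s['tool_rot'],s['width'],s['force'],-d['R'].T@d['t'])
p=d['pixels'].astype(int);m=((p[:,:,2]-p[:,:,0])<25).astype(np.uint8)
n,l,st,c=cv2.connectedComponentsWithStats(m)
for i in range(1,n):
    if 500<st[i][4]<12000:
        k,_=cv2.findContours((l==i).astype(np.uint8),cv2.RETR_EXTERNAL,cv2.CHAIN_APPROX_NONE);e=cv2.fitEllipse(k[0]);print(st[i],e[0],e[1],ray(d,e[0],10),ray(d,e[0],12))
c0=proj(d,(455.9,97.7,32));g=p.sum(2)//3;y,x=int(c0[1])-45,int(c0[0])-45
q=(g[y:y+90,x:x+90]<45).astype(np.uint8);n,l,st,c=cv2.connectedComponentsWithStats(q)
for i in range(1,n):
    if st[i][4]>200:
        k,_=cv2.findContours((l==i).astype(np.uint8),cv2.RETR_EXTERNAL,cv2.CHAIN_APPROX_NONE);e=cv2.fitEllipse(k[0]);u=np.array(e[0])+(x,y);print('knob',st[i],u,e[1],ray(d,u,28),ray(d,u,32))
```

```text
[456.49  96.21 100.2 ] [3.14 0.   1.57] 42.66781805495577 [-0.79 -0.22  0.23] [456.22 182.46 242.96]
[ 271  197   94   90 6682] (317.33026123046875, 241.80567932128906) (89.24288940429688, 93.46251678466797) [456.35  99.37  10.  ] [456.35 100.08  12.  ]
knob [  30   21   35   40 1111] [317.48 252.67] (34.494529724121094, 39.192359924316406) [456.41  98.95  28.  ] [456.41 100.51  32.  ]
```

Request:
send_rows --series '[{"ax":0,"ay":0,"az":0,"dx":0.1,"dy":0,"dz":3,"hand":0.5},{"ax":0,"ay":0,"az":0,"dx":0.1,"dy":0,"dz":6,"hand":0.5},{"ax":0,"ay":0,"az":0,"dx":0.1,"dy":0,"dz":8,"hand":0.5},{"ax":0,"ay":0,"az":0,"dx":0.1,"dy":0,"dz":8.5,"hand":0.5},{"ax":0,"ay":0,"az":0,"dx":0.1,"dy":0,"dz":8.5,"hand":0.5},{"ax":0,"ay":0,"az":0,"dx":0.1,"dy":0,"dz":8.5,"hand":0.7},{"ax":0,"ay":0,"az":0,"dx":0.1,"dy":0,"dz":8.5,"hand":0.85},{"ax":0,"ay":0,"az":0,"dx":0.1,"dy":0,"dz":8.5,"hand":0.85},{"ax":0,"ay":0,"az":0,"dx":0.1,"dy":0,"dz":8.5,"hand":0.85}]'

```text
clock: 23.4
eef_pos: [456.9, 98.3, 15.7]
tool_rot: [3.14, 0.0, 1.57]
force: [-0.7, -1.2, 6.0]
width: 19.1
gripper_force: 59.1
```

Run:
```python
from h import *
s=read_state();print(s['eef_pos'],s['width'],s['force'],s['gripper_force'])
```

```text
[456.87615607  98.26631831  15.68995894] 19.139454081687873 [-0.67264574 -1.15598547  5.95757363] 59.098959560724325
```

Request:
send_rows --series '[{"ax":0,"ay":0,"az":0,"dx":0,"dy":0,"dz":-1,"hand":0.85},{"ax":0,"ay":0,"az":0,"dx":0,"dy":0,"dz":-4,"hand":0.85},{"ax":0,"ay":0,"az":0,"dx":0,"dy":0,"dz":-8,"hand":0.85},{"ax":0,"ay":0,"az":0,"dx":0,"dy":0,"dz":-12,"hand":0.85},{"ax":0,"ay":0,"az":0,"dx":0,"dy":0,"dz":-16,"hand":0.85},{"ax":0,"ay":0,"az":0,"dx":-3,"dy":0.5,"dz":-20,"hand":0.85},{"ax":0,"ay":0,"az":0,"dx":-7,"dy":1,"dz":-23,"hand":0.85},{"ax":0,"ay":0,"az":0,"dx":-11,"dy":2,"dz":-23,"hand":0.85},{"ax":0,"ay":0,"az":0,"dx":-15,"dy":3,"dz":-23,"hand":0.85},{"ax":0,"ay":0,"az":0,"dx":-19,"dy":4,"dz":-23,"hand":0.85}]'

```text
clock: 24.4
eef_pos: [496.0, -92.2, 245.8]
tool_rot: [3.141, -0.001, 1.572]
force: [1.1, 0.3, -1.5]
width: 19.6
gripper_force: 59.1
```

Request:
send_rows --series '[{"ax":0,"ay":0,"az":0,"dx":-4,"dy":0.6,"dz":0,"hand":0.85},{"ax":0,"ay":0,"az":0,"dx":-8,"dy":1.2,"dz":0,"hand":0.85},{"ax":0,"ay":0,"az":0,"dx":-12,"dy":1.8,"dz":0,"hand":0.85},{"ax":0,"ay":0,"az":0,"dx":-16,"dy":2.2,"dz":0,"hand":0.85},{"ax":0,"ay":0,"az":0,"dx":-19,"dy":2.3,"dz":0,"hand":0.85},{"ax":0,"ay":0,"az":0,"dx":-21.35,"dy":2.3,"dz":0,"hand":0.85},{"ax":0,"ay":0,"az":0,"dx":-21.35,"dy":2.3,"dz":0,"hand":0.85},{"ax":0,"ay":0,"az":0,"dx":-21.35,"dy":2.3,"dz":0,"hand":0.85},{"ax":0,"ay":0,"az":0,"dx":-21.35,"dy":2.3,"dz":0,"hand":0.85},{"ax":0,"ay":0,"az":0,"dx":-21.35,"dy":2.3,"dz":0,"hand":0.85}]'

```text
clock: 25.4
eef_pos: [519.6, -303.0, 244.8]
tool_rot: [-3.142, -0.001, 1.573]
force: [-0.0, 0.3, -1.7]
width: 19.1
gripper_force: 59.0
```

Run:
```python
from h import *
np.set_printoptions(precision=2,suppress=True)
d=grab('wrist','w15');s=read_state();print(s['eef_pos'],s['tool_rot'],s['width'],s['force'],s['gripper_force'],-d['R'].T@d['t'])
a=s['eef_pos'];print('lid',proj(d,(a[0],a[1],a[2]-3.7)),'mouth',proj(d,(519.2,-304.4,186)))
cv2.imwrite('pics/w15c.png',cv2.resize(d['pixels'][160:420,180:460,::-1],None,fx=2.3,fy=2.3))
```

```text
[ 519.55 -303.32  244.89] [ 3.14 -0.    1.57] 19.45254383100548 [ 0.16 -0.11 -1.04] 59.04902352494901 [ 519.03 -216.88  387.84]
lid [317.68 317.45] mouth [316.92 268.43]
```

View pics/w15c.png

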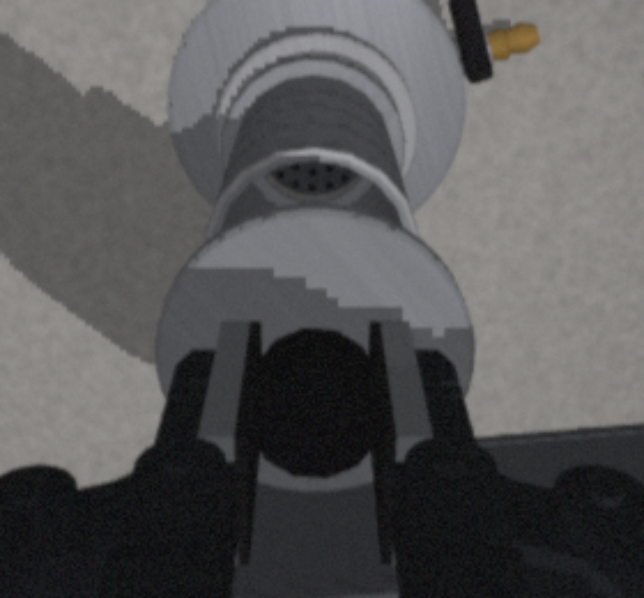

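The lid is level in the grip over the funnel. Its plate spans crop rows 208–490 and columns 158–474, and the funnel's far rim edge is at row 150.

Run:
```python
from h import *
np.set_printoptions(precision=2,suppress=True)
d=load('w15')
z=244.9-3.7
px=lambda u,v:((u+.5)/2.3-.5+180,(v+.5)/2.3-.5+160)
a,b=ray(d,px(314,208),z),ray(d,px(314,490),z);print('lid y',a[1]-30,b[1]+30,a[1]-b[1])
for zz in(z-3,z): l,r=ray(d,px(158,340),zz),ray(d,px(474,340),zz);print('lid x',l,r,(l+r)/2)
k=ray(d,px(314,150),186);print('funnel y',k[1]-26)
l,r=ray(d,px(222,195),186),ray(d,px(406,195),186);print(l,r)
```

```text
lid y -302.46265108113835 -301.81766673463545 59.355015653497105
lid x [ 489.5 -300.3  238.2] [ 549.07 -300.09  238.2 ] [ 519.29 -300.2   238.2 ]
lid x [ 490.1  -298.63  241.2 ] [ 548.47 -298.42  241.2 ] [ 519.28 -298.53  241.2 ]
funnel y -304.7664885262676
[ 496.7  -290.12  186.  ] [ 540.85 -289.98  186.  ]
```

Request:
send_rows --series '[{"ax":0,"ay":0,"az":0,"dx":-0.1,"dy":0,"dz":2,"hand":0.85},{"ax":0,"ay":0,"az":0,"dx":-0.1,"dy":0,"dz":3.5,"hand":0.85},{"ax":0,"ay":0,"az":0,"dx":-0.1,"dy":0,"dz":4.1,"hand":0.85},{"ax":0,"ay":0,"az":0,"dx":-0.1,"dy":0,"dz":4.1,"hand":0.85},{"ax":0,"ay":0,"az":0,"dx":-0.1,"dy":0,"dz":4.1,"hand":0.85}]'

```text
clock: 25.95
eef_pos: [519.6, -305.9, 204.4]
tool_rot: [3.141, 0.0, 1.571]
force: [-0.4, 0.4, -1.0]
width: 19.3
gripper_force: 59.0
```

Run:
```python
from h import *
np.set_printoptions(precision=2,suppress=True)
s=read_state();print(s['eef_pos'],s['force'],s['width'])
```

```text
[ 519.59 -305.85  204.37] [-0.39  0.39 -0.99] 19.294380566294045
```

TCP y is -305.9, so the lid is at about -304.7, lined up with the funnel. Lowering it.

Request:
send_rows --series '[{"ax":0,"ay":0,"az":0,"dx":0,"dy":0,"dz":0.3,"hand":0.85},{"ax":0,"ay":0,"az":0,"dx":0,"dy":0,"dz":0.5,"hand":0.85},{"ax":0,"ay":0,"az":0,"dx":0,"dy":0,"dz":0.5,"hand":0.85}]'

```text
clock: 26.25
eef_pos: [519.1, -305.7, 198.8]
tool_rot: [-3.142, -0.0, 1.571]
force: [0.0, 0.0, -1.1]
width: 19.1
gripper_force: 59.0
```

Request:
send_rows --series '[{"ax":0,"ay":0,"az":0,"dx":0,"dy":0,"dz":0.2,"hand":0.85},{"ax":0,"ay":0,"az":0,"dx":0,"dy":0,"dz":0.2,"hand":0.85}]'

```text
clock: 26.45
eef_pos: [519.1, -305.8, 196.6]
tool_rot: [-3.141, -0.0, 1.571]
force: [-0.2, 1.1, -1.9]
width: 19.6
gripper_force: 59.0
```

Request:
send_rows --series '[{"ax":0,"ay":0,"az":0,"dx":0,"dy":0,"dz":0.2,"hand":0.85},{"ax":0,"ay":0,"az":0,"dx":0,"dy":0,"dz":0.2,"hand":0.85}]'

```text
clock: 26.65
eef_pos: [519.1, -305.7, 194.5]
tool_rot: [-3.141, -0.0, 1.571]
force: [-0.3, -0.7, -1.6]
width: 19.7
gripper_force: 59.0
```

The plug has gone in freely. Next, the last couple of millimetres down to the rim.

Request:
send_rows --series '[{"ax":0,"ay":0,"az":0,"dx":0,"dy":0,"dz":0.1,"hand":0.85},{"ax":0,"ay":0,"az":0,"dx":0,"dy":0,"dz":0.1,"hand":0.85}]'

```text
clock: 26.85
eef_pos: [519.2, -305.9, 193.8]
tool_rot: [3.141, 0.0, 1.571]
force: [-0.4, -0.9, -1.6]
width: 19.4
gripper_force: 59.1
```

Request:
send_rows --series '[{"ax":0,"ay":0,"az":0,"dx":0,"dy":0,"dz":0.05,"hand":0.85},{"ax":0,"ay":0,"az":0,"dx":0,"dy":0,"dz":0.05,"hand":0.85}]'

```text
clock: 27.05
eef_pos: [519.3, -306.0, 193.7]
tool_rot: [3.141, 0.0, 1.571]
force: [-0.5, 0.2, 3.0]
width: 19.6
gripper_force: 59.5
```

Request:
send_rows --series '[{"ax":0,"ay":0,"az":0,"dx":0,"dy":0,"dz":0,"hand":0.75},{"ax":0,"ay":0,"az":0,"dx":0,"dy":0,"dz":0,"hand":0.6},{"ax":0,"ay":0,"az":0,"dx":0,"dy":0,"dz":0,"hand":0.5},{"ax":0,"ay":0,"az":0,"dx":0,"dy":0,"dz":0,"hand":0.5},{"ax":0,"ay":0,"az":0,"dx":0,"dy":0,"dz":-2,"hand":0.5},{"ax":0,"ay":0,"az":0,"dx":0,"dy":0,"dz":-6,"hand":0.5},{"ax":0,"ay":0,"az":0,"dx":0,"dy":0,"dz":-10,"hand":0.5},{"ax":0,"ay":0,"az":0,"dx":0,"dy":0,"dz":-12,"hand":0.5},{"ax":0,"ay":0,"az":0,"dx":0,"dy":0,"dz":-12,"hand":0.5},{"ax":0,"ay":0,"az":0,"dx":0,"dy":0,"dz":-12,"hand":0.5}]'

```text
clock: 28.05
eef_pos: [519.1, -305.6, 313.1]
tool_rot: [3.141, -0.0, 1.571]
force: [0.1, -0.1, -1.3]
width: 42.9
gripper_force: 0.0
```

Run:
```python
from h import *
np.set_printoptions(precision=2,suppress=True)
d=grab('wrist','w16');s=read_state();print(s['eef_pos'],s['width'],s['force'],s['qd'].max())
c=proj(d,(519.2,-304.6,190));print('exp plate',c)
for e in ellipses(d,c,75,20,60,amin=20,sc=3): print(np.array(e),ray(d,e[:2],190),ray(d,e[:2],210))
d=grab('scene','s2');p=[proj(d,(519.2,-304.6,z)) for z in(80,190,208)];print(p)
x,y=int(p[1][0])-80,max(0,int(p[1][1])-70)
cv2.imwrite('pics/s2c.png',cv2.resize(d['pixels'][y:y+180,x:x+180,::-1],None,fx=3.2,fy=3.2))
```

```text
[ 518.74 -305.23  312.26] 42.86036107190114 [-0.09  0.13 -0.95] 0.01501210760847346
exp plate [317.62 229.59]
[318.01 236.18  33.82  38.66  22.76   1.  ] [ 519.49 -309.59  190.  ] [ 519.43 -302.8   210.  ]
[314.33 242.04  35.16  45.71  19.9    0.6 ] [ 516.83 -314.09  190.  ] [ 516.97 -306.96  210.  ]
[313.83 187.79  38.62  50.84  77.07   0.39] [ 516.53 -274.23  190.  ] [ 516.69 -270.1   210.  ]
[318.8  185.43  51.38  62.93  98.42   0.54] [ 519.96 -272.57  190.  ] [ 519.87 -268.57  210.  ]
[317.72 193.7   73.3   76.52 110.65   0.63] [ 519.23 -278.39  190.  ] [ 519.19 -273.95  210.  ]
[array([196.34, 348.94]), array([182.3 , 305.36]), array([179.71, 297.34])]
```

View pics/s2c.png

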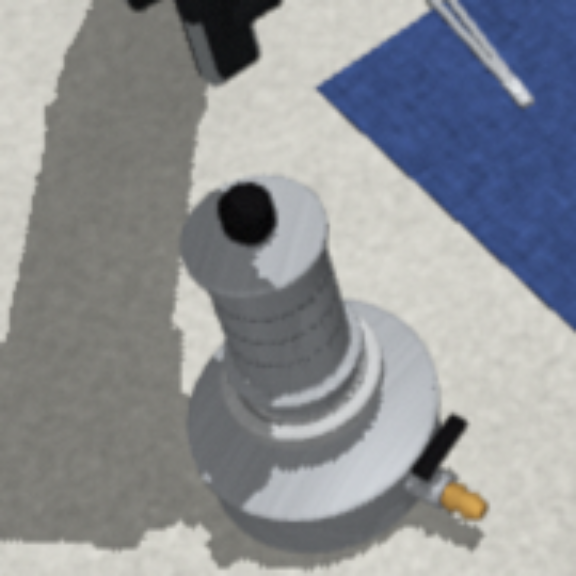

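The scene crop shows the full stack: the lid level on the funnel with its knob at (247,212), the ring and disc beneath, and the gripper well clear. Handing in.

```bash
python3 -c "
from cell import *
print(finish_job())"
```

```text
the job is handed in; nothing more can be done
None
```

The filter unit is back together on its stand (disc, ring, funnel, lid), each piece set down gently and centred as far as the cameras show; I handed it in at about 28 s, the bench items were never touched, and no verdict came back.

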